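# Put the washed baking tins back on their stacks

### The job

Four washed baking tins (oval, loaf, large round, small round) stand mixed up in front of the shop's four stacks of tins. Nest each one, right side up, into the top of the stack of its own shape and size so that it drops fully home and sits level. Leave the stacks standing where they are and do not disturb the sugar shaker or the timer.

Things in the scene. Friction and masses are not known exactly. Their poses are not given: they have to be found in the camera images.
- oval_tin: loose oval (half-round ends) open baking tin of dark steel, 106 x 60 mm at the rim (its own x, y), 36 mm high, 24 mm deep inside, 60 to 130 g; its upper 10 mm is an upright band to grip across the 60 mm width; below, the wall steps in 2.5 mm and tapers to a base 10 mm smaller all round. Upright, front row. Origin: centre of underside, z up; a half turn looks the same.
- oval_stack: stack of 3 nested tins like oval_tin (106 x 60 mm, long side along its x), 60 mm high, the top one open; back row, loose, 0.8 kg. Origin: centre of its underside, z up. Each tin sits 12 mm higher than the one below, with about 1.5 mm play, either way round: one more, fully home, has its underside 36 mm and its rim 72 mm above this origin.
- loaf_tin: loose loaf-shaped (rectangular) open baking tin of dark steel, 100 x 58 mm at the rim (its own x, y), 36 mm high, 24 mm deep inside, 60 to 130 g; its upper 10 mm is an upright band to grip across the 58 mm width; below, the wall steps in 2.5 mm and tapers to a base 10 mm smaller all round. Upright, front row. Origin: centre of underside, z up; a half turn looks the same.
- loaf_stack: stack of 3 nested tins like loaf_tin (100 x 58 mm, long side along its x), 60 mm high, the top one open; back row, loose, 0.8 kg. Origin: centre of its underside, z up. Each tin sits 12 mm higher than the one below, with about 1.5 mm play, either way round: one more, fully home, has its underside 36 mm and its rim 72 mm above this origin.
- round_large_tin: loose large round open baking tin of dark steel, 68 mm across at the rim, 36 mm high, 24 mm deep inside, 60 to 130 g; its upper 10 mm is an upright band to grip; below, the wall steps in 2.5 mm and tapers to a base 10 mm smaller all round. Upright, front row. Origin: centre of underside, z up.
- round_large_stack: stack of 2 nested tins like round_large_tin (68 mm across), 48 mm high, the top one open; back row, loose, 0.6 kg. Origin: centre of its underside, z up. Each tin sits 12 mm higher than the one below, with about 1.5 mm play: one more, fully home, has its underside 24 mm and its rim 60 mm above this origin.
- round_small_tin: loose small round open baking tin of dark steel, 50 mm across at the rim, 36 mm high, 24 mm deep inside, 60 to 130 g; its upper 10 mm is an upright band to grip; below, the wall steps in 2.5 mm and tapers to a base 10 mm smaller all round. Upright, front row. Origin: centre of underside, z up.
- round_small_stack: stack of 4 nested tins like round_small_tin (50 mm across), 72 mm high, the top one open; back row, loose, 1.0 kg. Origin: centre of its underside, z up. Each tin sits 12 mm higher than the one below, with about 1.5 mm play: one more, fully home, has its underside 48 mm and its rim 84 mm above this origin.
- sugar_shaker: bystander: steel sugar shaker, 68 mm across, 106 mm high, at the left of the work. Origin: centre of its underside.
- timer: bystander: small white kitchen timer standing on its foot, 68 mm wide, 64 mm high, near the robot on its left. Origin: centre of its underside.

How it is judged:
At the end, for the whole second after the job is handed in: Each tin is at rest in the stack of its kind: centred within 6 mm, underside within 3 mm above or 4 mm below its nested height, level within 0.06 rad; every stack stands upright on the worktop; stacks, shaker and timer are within 30 mm of where they stood (horizontal distance between oval_tin and oval_stack below 0.006 m and z of oval_tin in the frame of oval_stack between 0.032 and 0.039 m and angle between the z axis of oval_tin and the z axis of oval_stack, either way round below 0.06 rad and angle between each of oval_tin, loaf_tin, round_large_tin, round_small_tin's own z axis and vertical below 0.1 rad and linear speed of each of oval_tin, loaf_tin, round_large_tin, round_small_tin below 0.02 m/s and height (world z) of each of oval_stack, loaf_stack, round_large_stack, round_small_stack below 0.004 m and angle between each of oval_stack, loaf_stack, round_large_stack, round_small_stack's own z axis and vertical below 0.06 rad and distance of each of oval_stack, loaf_stack, round_large_stack, round_small_stack, sugar_shaker, timer from where it was at the start of the episode below 0.03 m and horizontal distance between loaf_tin and loaf_stack below 0.006 m and z of loaf_tin in the frame of loaf_stack between 0.032 and 0.039 m and angle between the z axis of loaf_tin and the z axis of loaf_stack, either way round below 0.06 rad and horizontal distance between round_large_tin and round_large_stack below 0.006 m and z of round_large_tin in the frame of round_large_stack between 0.02 and 0.027 m and angle between the z axis of round_large_tin and the z axis of round_large_stack, either way round below 0.06 rad and horizontal distance between round_small_tin and round_small_stack below 0.006 m and z of round_small_tin in the frame of round_small_stack between 0.044 and 0.051 m and angle between the z axis of round_small_tin and the z axis of round_small_stack, either way round below 0.06 rad); the robot touches nothing.
It fails at once if a stack is tipped over (angle between any of oval_stack, loaf_stack, round_large_stack, round_small_stack's own z axis and vertical above 0.35 rad).
It fails at once if the sugar shaker is pushed away or knocked over (distance of sugar_shaker from where it was at the start of the episode above 0.03 m or angle between sugar_shaker's own z axis and vertical above 0.35 rad).
It fails at once if the timer is pushed away or knocked over (distance of timer from where it was at the start of the episode above 0.03 m or angle between timer's own z axis and vertical above 0.35 rad).
It also fails if it takes over 104 s, if anything falls off the work surface, if the arm or the gripper's body presses on something with over 40 N, if the wrist force passes 120 N, or if a joint passes its speed limit or range.

### The arm

A 6-joint arm with a two-finger parallel gripper is mounted at the origin on the work surface; the furniture and walls round the work are solid. World frame = base frame: x ahead of the robot, y to its left, z up, the work surface at z = 0. Lengths are in m, angles in rad, forces in N, time in s.
With the tool pointing down it reaches from about 0.425 to 0.95 m from the base axis. Payload 3.5 kg.
Tool frame: the origin (TCP) lies between the finger pads; the fingertips stand 22 mm ahead of it and the grasp point (between the pads) lies 3 mm ahead of it (ctrl.nose_length is the z of the fingertips in the tool frame, in m); z points along the fingers, y is the line along which they close (so a half turn about z gives the same grasp; the last joint's range is limited). The gripper opens to 85 mm and grips with 20 to 120 N. Pads are 22 mm wide; open, the fingers measure 114 mm over their backs; the gripper's body (76 mm by 85 mm) begins 54 mm behind the grasp point. The pads swing forward as they close: fully open they stand 13 mm farther back than shut.
Start: joints at [-1.379, 0.286, 1.577, -0, 1.279, -0.15], TCP at [0.226, -0.636, 0.233] pointing down, gripper open.
Joint ranges: [-2.77, 2.77], [-0.9, 2.22], [0.21, 2.48], [-1.53, 4.67], [0.24, 2.81], [-2.84, 2.84]. Speed limits (rad/s): [2.79, 2.79, 3.14, 3.14, 3.14, 3.14].

### API

Orientations are given as a unit quaternion [x, y, z, w].
In Python, from plant import ctrl gives the robot as it stands. The module is installed in compiled form; this text tells all that it offers.
- The arm moves only by the tool send_rows, never from a script. Its argument "rows" is text: rows parted by semicolons, each of 7 numbers parted by spaces: the turn, a rotation vector about the tool's x, y, z in shares of 180 degrees (1.0 is 180 degrees), then the shift along the tool's x, y, z in fractions of the full range, 1 being 80 cm, then the opening, from -1 (shut) to 1 (fully open). A call has 1 to 8 rows; each row is the pose to reach, as a shift and turn from the pose commanded when the call began, along the tool's axes at that moment; what a row does not reach only later rows make up. A row lasts 1/8 s, in which the tool goes at most 62.5 mm and 10.7 degrees, less where a joint would pass 70% of its speed; a pose out of reach is approached as far as the arm can. A shift or turn number past 1, either way, is cut back to 1. A call with a gripper value outside its range is refused whole. The fingers move at their own pace and stop on an object; "grip_force" is the grip in N (left out, the last holds). Time passes only in rows, so rows that repeat a pose let the fingers close. It gives the time, the measured TCP pose, the force, the opening and the grip force at its end, in the units of the state.
- ctrl.get_state(): the state, without advancing time (a new reading comes with each control period).
- ctrl.read_camera(name): name is "side" or "top"; returns a dict with "color" (384x512x3 uint8, red, green, blue), "fx", "fy", "cx", "cy" (pixels), "extrinsics" (4x4, takes a point from world to camera coordinates). Camera axes: x right, y down, z forward; pixel columns grow to the right and rows downward; lengths in m; the calibration is good to about 2 mm. A picture is of the moment at which its call begins. There is no depth.
- ctrl.sign_off(): hands the job in; it is judged then, once.
Trained networks look in a picture, given as the dict that the camera call returned (one of the last four; its "shot" number tells which), for a name from the list of things; names that differ only in an ending like _2 or _b are one class to them, and where a whole thing is asked for, a point or a joint stands for the part that bears it (a point fixed in the world has none). Each returns a list of dicts, best first, with "p" (0 to 1); they miss things now and then, are a little off and sometimes report something else, mostly with a low value. They report only what shows in the picture. A call takes as long as a camera call.
- ctrl.look_for(picture, target): "position" ([x, y, z] in m, in the coordinates of the camera as it stood for that picture, good to about 4 mm: the middle of the surface that is visible of it).
The state is a dict: "time": time; "qpos": joint angles; "dq": joint speeds; "joint_efforts": joint torques, N m; "eef_pos": TCP position; "tcp_rot": TCP orientation; "contact_force": force on the tool from outside, world axes, zero at the start; "wrist_torque": the same for the moment, N m; "opening": opening from 0.0 (shut) to 1.0 (fully open); "finger_force": force on a finger pad.
Only numpy, scipy, OpenCV 4.12 (cv2) and the standard library are available. Lean on these libraries where they do the work, as an engineer would, in place of code of your own. Each camera call takes 0.05 s, during which the arm holds its last target. There are 200 camera calls.

## Working session

There is one attempt and no reset: what is moved stays moved. The work goes in short steps, Python scripts to look and compute and a tool call to move; the robot and the scene stay as the last step left them, time stands still between calls to the robot, and variables do not carry over. Pictures are saved under pics/ and viewed, at most 14 in all, crops included, and the job is handed in when it is done.

Besides the shell and the picture viewer there is one more tool, called after "Call:" by a JSON object that holds its "api" and its "payload". send_rows: Moves the arm, as the interface text tells. Its arguments: {"type":"object","properties":{"rows":{"type":"string"},"grip_force":{"type":"number"}},"required":["rows"]}

```bash
mkdir -p pics; cat > h.py <<'E'
import numpy as np, cv2
from plant import ctrl
N=['oval_tin','oval_stack','loaf_tin','loaf_stack','round_large_tin','round_large_stack','round_small_tin','round_small_stack','sugar_shaker','timer']
def world(pic,p):
    E=np.array(pic['extrinsics']); return E[:3,:3].T@(np.array(p)-E[:3,3])
def pix(pic,P):
    E=np.array(pic['extrinsics']); c=E[:3,:3]@np.array(P)+E[:3,3]
    return c[0]/c[2]*pic['fx']+pic['cx'], c[1]/c[2]*pic['fy']+pic['cy']
def ray(pic,u,v,z):
    E=np.array(pic['extrinsics']); o=-E[:3,:3].T@E[:3,3]
    d=E[:3,:3].T@np.array([(u-pic['cx'])/pic['fx'],(v-pic['cy'])/pic['fy'],1]); return o+d*(z-o[2])/d[2]
def save(pic,n,f=1.5,crop=None):
    im=cv2.cvtColor(pic['color'],cv2.COLOR_RGB2BGR)
    if crop: im=im[crop[1]:crop[3],crop[0]:crop[2]]
    cv2.imwrite('pics/'+n,cv2.resize(im,None,fx=f,fy=f,interpolation=cv2.INTER_CUBIC))
E
python3 - <<'E'
from h import *
np.set_printoptions(precision=4,suppress=True)
for c in ['top','side']:
    p=ctrl.read_camera(c); save(p,c+'0.png')
    E=np.array(p['extrinsics']); print(c,p['fx'],-E[:3,:3].T@E[:3,3]); print(E[:3,:3])
    for n in N:
        for r in ctrl.look_for(p,n)[:2]:
            w=world(p,r['position']); print(n,round(r['p'],2),w,np.round(pix(p,w)))
s=ctrl.get_state(); print(s)
E
```

```text
top 368.100304590227 [0.3998 0.0651 1.0443]
[[ 0.0052 -0.9999  0.0128]
 [-0.9978 -0.0061 -0.0665]
 [ 0.0665 -0.0125 -0.9977]]
oval_tin 0.96 [ 0.4345 -0.1145  0.0141] [312. 200.]
oval_tin 0.35 [ 0.4538 -0.2444  0.0101] [357. 194.]
oval_stack 0.59 [0.6169 0.2045 0.0384] [198. 133.]
loaf_tin 0.78 [0.459  0.2302 0.0156] [189. 191.]
loaf_stack 0.65 [0.6325 0.0526 0.0397] [253. 128.]
round_large_tin 0.84 [ 0.4524 -0.2465  0.0114] [358. 194.]
round_large_stack 0.88 [ 0.6233 -0.0915  0.0232] [304. 133.]
round_small_tin 0.75 [0.4335 0.0507 0.0172] [253. 200.]
round_small_tin 0.17 [0.6147 0.2056 0.0428] [197. 134.]
round_small_stack 0.69 [ 0.6294 -0.2492  0.0528] [363. 129.]
sugar_shaker 0.8 [0.5492 0.3257 0.0974] [147. 154.]
timer 0.71 [0.3232 0.205  0.0484] [195. 241.]
side 481.16795139794357 [ 0.5309 -0.9559  0.742 ]
[[ 0.9983  0.0551  0.0207]
 [ 0.0487 -0.5764 -0.8157]
 [-0.0331  0.8153 -0.5781]]
oval_tin 0.71 [ 0.444  -0.2286  0.0185] [233. 271.]
oval_tin 0.64 [ 0.4337 -0.1023  0.0227] [234. 231.]
oval_stack 0.88 [0.6134 0.1865 0.0449] [310. 161.]
loaf_tin 0.93 [0.4588 0.2365 0.023 ] [255
[... 246 characters left out ...]
_tin 0.55 [0.6125 0.1838 0.044 ] [309. 162.]
round_small_stack 0.85 [ 0.6249 -0.2624  0.0497] [321. 277.]
sugar_shaker 0.72 [0.5492 0.309  0.0588] [287. 134.]
timer 0.77 [0.3233 0.1999 0.0371] [206. 156.]
{'time': 1.1, 'qpos': array([-1.379 ,  0.2863,  1.5767,  0.    ,  1.2785, -0.15  ]), 'dq': array([-0.0001,  0.0012,  0.0014,  0.0017,  0.0005,  0.0003]), 'joint_efforts': array([ -0.0014, -40.5978, -29.2944,  -0.0002,   0.0007,   0.    ]), 'eef_pos': array([ 0.2263, -0.6359,  0.2328]), 'tcp_rot': array([0.9854, 0.1701, 0.    , 0.    ]), 'contact_force': array([-0.3544, -0.3311, -0.0069]), 'wrist_torque': array([-0.0219, -0.0338, -0.0033]), 'finger_force': 0.0, 'opening': 0.9996893886864212}
```

View pics/top0.png

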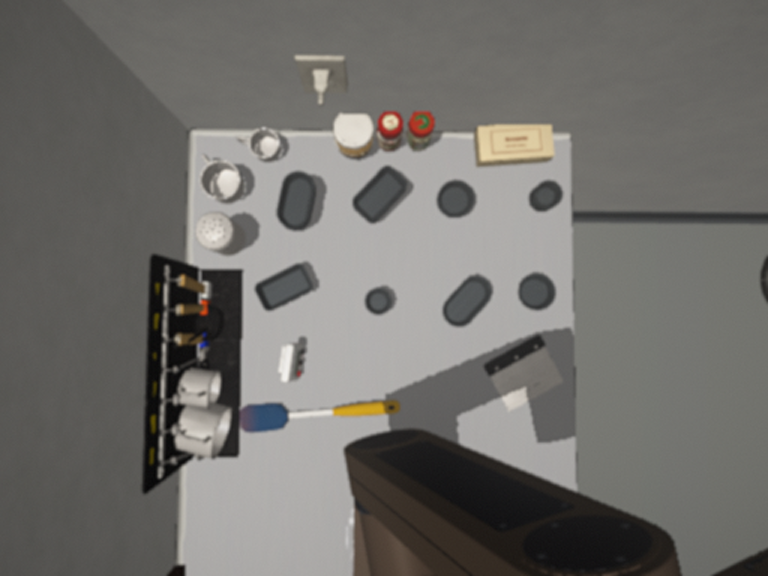

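View pics/side0.png

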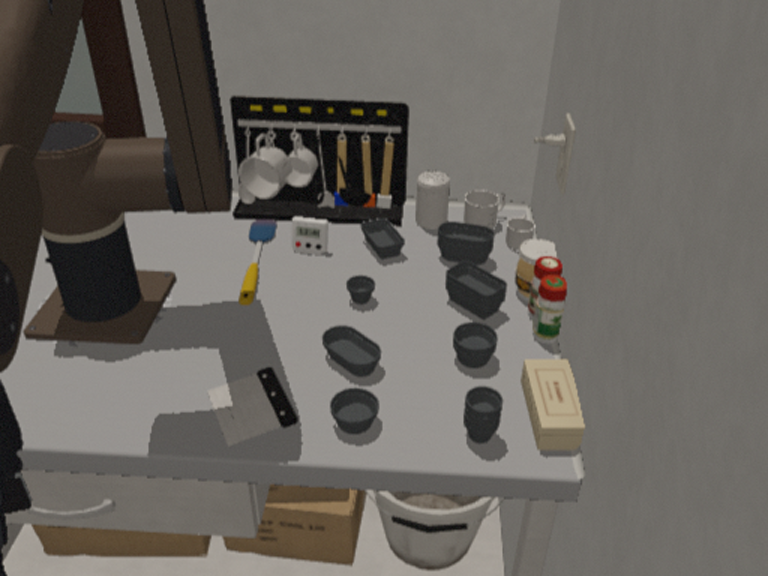

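```bash
cat > fit.py <<'E'
from h import *
from scipy.optimize import minimize
# name: (kind,Lx,Ly,height)
S={'oval_tin':('o',106,60,36),'oval_stack':('o',106,60,60),'loaf_tin':('l',100,58,36),'loaf_stack':('l',100,58,60),
'round_large_tin':('o',68,68,36),'round_large_stack':('o',68,68,48),'round_small_tin':('o',50,50,36),'round_small_stack':('o',50,50,72)}
def ring(k,a,b,z,d):
    if k=='o':
        r=b/2-d; t=np.linspace(0,2*np.pi,48); x=r*np.cos(t)+np.sign(np.cos(t))*(a-b)/2; y=r*np.sin(t)
    else:
        r=9; t=np.linspace(0,2*np.pi,48); x=r*np.cos(t)+np.sign(np.cos(t))*(a/2-d-r); y=r*np.sin(t)+np.sign(np.sin(t))*(b/2-d-r)
    return np.c_[x,y,0*x+z]/1000
def pts(n,z0=0):
    k,a,b,h=S[n]; P=[ring(k,a,b,h,0),ring(k,a,b,26,0),ring(k,a,b,26,2.5),ring(k,a,b,0,10)]
    P=np.vstack(P); P[:,2]+=z0; return P
F=4
def place(P,q):
    c,s=np.cos(q[2]),np.sin(q[2]); return np.c_[q[0]+c*P[:,0]-s*P[:,1],q[1]+s*P[:,0]+c*P[:,1],P[:,2]]
def soft(pic,lo=75,hi=110):
    g=pic['color'].max(2).astype(float); return np.clip((hi-g)/(hi-lo),0,1)
def cost(q,P,pics,D):
    c=0
    for pic,d in zip(pics,D):
        W=place(P,q); E=np.array(pic['extrinsics']); C=W@E[:3,:3].T+E[:3,3]
        uv=np.c_[C[:,0]/C[:,2]*pic['fx']+pic['cx'],C[:,1]/C[:,2]*pic['fy']+pic['cy']]
        m0=uv.mean(0); x0,y0=(m0-45).astype(int); w=90
        im=np.zeros((w*F,w*F),np.uint8); h=cv2.convexHull(((uv-[x0,y0]+.5)*F*16).astype(np.int32))
        cv2.fillConvexPoly(im,h,255,shift=4)
        r=cv2.resize(im,(w,w),interpolation=cv2.INTER_AREA)/255.
        dd=np.zeros((w,w)); ya,yb,xa,xb=max(0,y0),min(384,y0+w),max(0,x0),min(512,x0+w)
        dd[ya-y0:yb-y0,xa-x0:xb-x0]=d[ya:yb,xa:xb]
        near=cv2.dilate(r,np.ones((9,9)))>0
        c+=((r-dd)[near]**2).sum()
    return c
def fit(n,pics,q0,z0=0,lo=75,hi=110):
    P=pts(n,z0); D=[soft(p,lo,hi) for p in pics]; rnd=S[n][1]==S[n][2]; best=None
    for y in ([0] if rnd else [q0[2]] if len(q0)>2 else np.arange(0,np.pi,np.pi/6)):
        f=lambda v:cost([v[0],v[1],y if rnd else v[2]*10],P,pics,D)
        s=np.array([[0,0,0],[.006,0,0],[0,.006,0],[0,0,.02]])+[q0[0],q0[1],y/10]
        r=minimize(f,s[0],method='Nelder-Mead',options=dict(initial_simplex=s,xatol=1e-5,fatol=.01,maxiter=150))
        if best is None or r.fun<best[0]: best=(r.fun,r.x*[1,1,10])
    return best
E
cat > m.py <<'E'
from fit import *
import pickle
pt,ps=ctrl.read_camera('top'),ctrl.read_camera('side')
pickle.dump((pt,ps),open('start.pkl','wb'))
G={'oval_tin':(.434,-.108),'oval_stack':(.615,.2),'loaf_tin':(.459,.233),'loaf_stack':(.631,.05),'round_large_tin':(.45,-.24),'round_large_stack':(.624,-.088),'round_small_tin':(.433,.053),'round_small_stack':(.628,-.256)}
d=pt['color'].max(2); print([int(d[int(v),int(u)]) for u,v in [(198,133),(305,133),(252,200),(280,200),(340,150)]])
for n,g in G.items():
    for nm,pp in (('top',[pt]),('side',[ps]),('both',[pt,ps])):
        r=fit(n,pp,g); print(n,nm,round(r[0],1),np.round(r[1][:2],4),round(np.degrees(r[1][2])%180,1))
print(ctrl.nose_length)
E
time python3 m.py
```

```text
[85, 82, 93, 177, 176]
oval_tin top 109.0 [ 0.4345 -0.1097] 138.0
oval_tin side 62.4 [ 0.4331 -0.1138] 134.0
oval_tin both 188.8 [ 0.4334 -0.112 ] 135.6
oval_stack top 63.4 [0.6149 0.202 ] 168.1
oval_stack side 150.4 [0.6144 0.204 ] 2.8
oval_stack both 228.0 [0.614  0.2023] 169.6
loaf_tin top 134.2 [0.4579 0.2247] 118.5
loaf_tin side 176.5 [0.4607 0.2094] 112.0
loaf_tin both 351.4 [0.4571 0.224 ] 114.0
loaf_stack top 58.0 [0.6277 0.05  ] 136.8
loaf_stack side 263.6 [0.6267 0.0506] 129.7
loaf_stack both 331.8 [0.6271 0.0503] 134.5
round_large_tin top 53.7 [ 0.4528 -0.2382] 1.7
round_large_tin side 83.4 [ 0.4513 -0.2419] 179.8
round_large_tin both 147.5 [ 0.4516 -0.2403] 175.6
round_large_stack top 55.2 [ 0.6211 -0.089 ] 4.7
round_large_stack side 108.2 [ 0.6213 -0.091 ] 9.8
round_large_stack both 171.6 [ 0.6222 -0.0898] 10.3
round_small_tin top 34.7 [0.434  0.0524] 4.7
round_small_tin side 34.7 [0.4326 0.0491] 10.1
round_small_tin both 75.9 [0.4329 0.0514] 10.7
round_small_stack top 51.5 [ 0.6265 -0.2506] 178.9
round_small_stack side 60.7 [ 0.6251 -0.2535] 3.9
round_small_stack both 117.5 [ 0.6252 -0.2531] 4.1
0.022
real	0m13.539s
user	0m10.650s
sys	0m0.332s
```

```bash
sed -i 's/lo=75,hi=110/lo=100,hi=160/g' fit.py; sed -i "s/^pt,ps=.*/pt,ps=pickle.load(open('start.pkl','rb'))/; /pickle.dump/d" m.py; cat >> m.py <<'E'
o=[]
for p in (pt,ps): o.append(cv2.resize((soft(p)*255).astype(np.uint8)[90:330,120:440],None,fx=1.2,fy=1.2))
cv2.imwrite('pics/mask.png',np.hstack(o))
E
python3 m.py
```

```text
[85, 82, 93, 177, 176]
oval_tin top 4.5 [ 0.4346 -0.1101] 138.1
oval_tin side 219.3 [ 0.4323 -0.1128] 135.9
oval_tin both 240.0 [ 0.4335 -0.1103] 138.5
oval_stack top 143.0 [0.613  0.1969] 152.7
oval_stack side 349.5 [0.6138 0.204 ] 4.5
oval_stack both 515.2 [0.6136 0.2031] 174.1
loaf_tin top 48.3 [0.4591 0.2234] 116.8
loaf_tin side 200.4 [0.4623 0.198 ] 115.6
loaf_tin both 334.0 [0.4601 0.2199] 115.7
loaf_stack top 40.2 [0.6275 0.0495] 135.5
loaf_stack side 311.1 [0.6268 0.0538] 4.7
loaf_stack both 458.5 [0.6258 0.0489] 136.7
round_large_tin top 3.7 [ 0.4522 -0.238 ] 178.3
round_large_tin side 247.0 [ 0.4507 -0.2409] 1.7
round_large_tin both 268.1 [ 0.4516 -0.239 ] 4.6
round_large_stack top 5.9 [ 0.6222 -0.0887] 6.0
round_large_stack side 232.3 [ 0.6218 -0.11  ] 22.2
round_large_stack both 294.0 [ 0.6217 -0.0879] 9.0
round_small_tin top 21.5 [0.4342 0.0513] 12.0
round_small_tin side 99.2 [0.4321 0.0509] 3.5
round_small_tin both 124.7 [0.4331 0.0513] 3.4
round_small_stack top 4.4 [ 0.6262 -0.2509] 179.5
round_small_stack side 147.1 [ 0.6251 -0.253 ] 174.0
round_small_stack both 162.8 [ 0.6256 -0.2515] 179.2
0.022
```

View pics/mask.png

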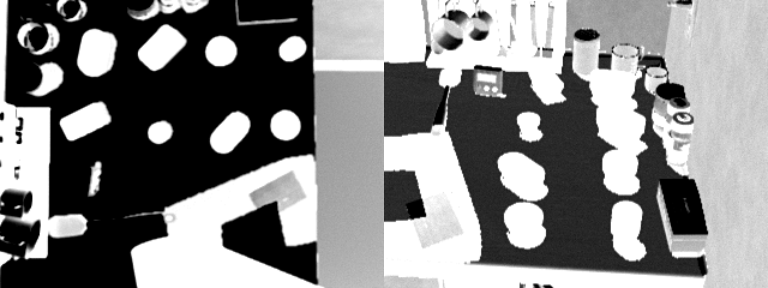

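```bash
cat > m2.py <<'E'
from fit import *
import pickle
pt,ps=pickle.load(open('start.pkl','rb'))
G={'oval_stack':(.615,.2,3.0),'loaf_tin':(.459,.224,2.04),'loaf_stack':(.6277,.05,2.38),'oval_tin':(.4345,-.11,2.4)}
R={}
for n,g in G.items():
    for lo,hi in ((85,110),(85,130),(90,150),(100,160)):
        r=fit(n,[pt],g,0,lo,hi); print(n,lo,hi,round(r[0],1),np.round(r[1][:2],4),round(np.degrees(r[1][2])%180,1))
        if hi==130:R[n]=r[1]
K=6;x0,y0=160,105
im=cv2.resize(cv2.cvtColor(pt['color'],cv2.COLOR_RGB2BGR)[y0:205,x0:285],None,fx=K,fy=K,interpolation=cv2.INTER_CUBIC)
im=np.clip(im*1.4,0,255).astype(np.uint8)
for n in ('oval_stack','loaf_tin','loaf_stack'):
    k,a,b,h=S[n]
    for z,d,c in ((h,0,(0,255,0)),(0,10,(0,0,255))):
        uv=[((u-x0+.5)*K,(v-y0+.5)*K) for u,v in (pix(pt,w) for w in place(ring(k,a,b,z,d),R[n]))]
        cv2.polylines(im,[np.int32(uv)],True,c,1)
cv2.imwrite('pics/ov.png',im)
E
python3 m2.py
```

```text
oval_stack 85 110 39.1 [0.615 0.202] 168.4
oval_stack 85 130 65.4 [0.6147 0.2018] 167.2
oval_stack 90 150 100.6 [0.6141 0.2024] 169.0
oval_stack 100 160 148.0 [0.6144 0.2033] 173.6
loaf_tin 85 110 74.6 [0.4581 0.2242] 117.0
loaf_tin 85 130 48.9 [0.458  0.2243] 117.1
loaf_tin 90 150 40.8 [0.4589 0.2243] 116.6
loaf_tin 100 160 48.6 [0.4588 0.224 ] 116.5
loaf_stack 85 110 27.7 [0.6277 0.05  ] 136.3
loaf_stack 85 130 21.7 [0.6275 0.05  ] 135.3
loaf_stack 90 150 28.9 [0.6278 0.0494] 134.5
loaf_stack 100 160 42.3 [0.6272 0.0491] 133.3
oval_tin 85 110 55.7 [ 0.4345 -0.1102] 136.9
oval_tin 85 130 27.9 [ 0.4346 -0.1098] 139.0
oval_tin 90 150 8.1 [ 0.4346 -0.11  ] 138.0
oval_tin 100 160 4.6 [ 0.4344 -0.11  ] 138.4
```

View pics/ov.png

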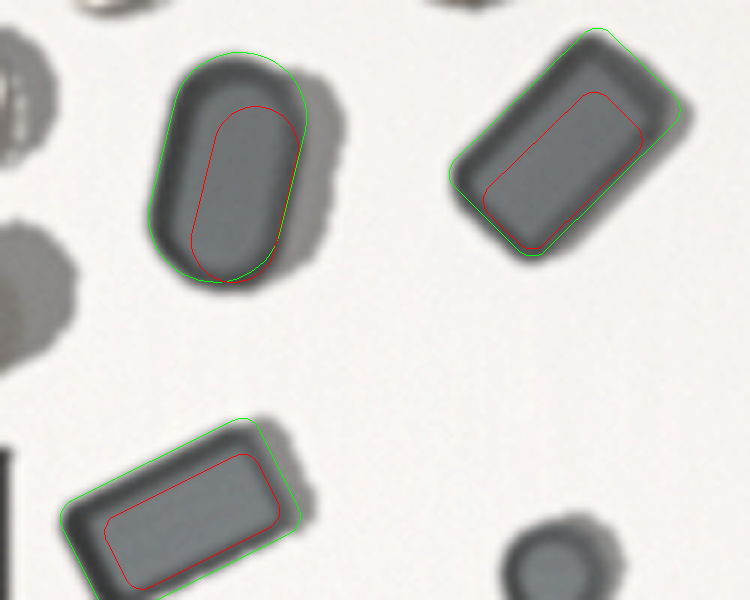

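```bash
python3 - <<'E'
import re
s=open('fit.py').read()
s=s.replace("""    g=pic['color'].max(2).astype(float); return np.clip((hi-g)/(hi-lo),0,1)""",
"""    g=pic['color'].max(2).astype(float); d=np.clip((hi-g)/(hi-lo),0,1)
    rgb=pic['color'].astype(int); sh=((g>84)&(g<125)&(rgb[...,2]-rgb[...,0]<4)).astype(np.uint8)
    sh=cv2.dilate(cv2.morphologyEx(sh,cv2.MORPH_OPEN,np.ones((3,3))),np.ones((3,3)))
    d[sh>0]=np.nan; return d""").replace("c+=((r-dd)[near]**2).sum()","c+=np.nansum((r-dd)[near]**2)").replace("lo=100,hi=160","lo=75,hi=160")
open('fit.py','w').write(s)
s=open('m2.py').read()
s=s.replace("((85,110),(85,130),(90,150),(100,160))","((60,160),(85,130),(75,150))").replace("'oval_tin':(.4345,-.11,2.4)","'oval_tin':(.4345,-.11,2.4),'round_large_tin':(.45,-.24),'round_large_stack':(.624,-.088),'round_small_tin':(.433,.053),'round_small_stack':(.628,-.256)")
s=s.replace("K=6;","""for u,v in ((215,130),(199,135),(212,180),(193,188),(270,120),(190,190)): print(pt['color'][v,u])
m=np.isnan(soft(pt)); pt['color']=pt['color'].copy(); pt['color'][m]=[255,0,0]
K=6;""").replace('ov.png','ov2.png')
open('m2.py','w').write(s)
E
python3 m2.py
```

```text
oval_stack 60 160 34.2 [0.6143 0.203 ] 169.7
oval_stack 85 130 12.2 [0.6144 0.2026] 169.1
oval_stack 75 150 14.7 [0.6143 0.2029] 169.7
loaf_tin 60 160 55.9 [0.4584 0.225 ] 116.7
loaf_tin 85 130 35.4 [0.4582 0.2249] 116.9
loaf_tin 75 150 36.0 [0.458  0.2255] 116.9
loaf_stack 60 160 45.0 [0.6275 0.05  ] 135.4
loaf_stack 85 130 19.3 [0.6273 0.05  ] 136.2
loaf_stack 75 150 24.9 [0.628  0.0499] 136.3
oval_tin 60 160 49.4 [ 0.4346 -0.1103] 137.9
oval_tin 85 130 27.9 [ 0.4346 -0.1098] 139.0
oval_tin 75 150 26.2 [ 0.4347 -0.1103] 137.8
round_large_tin 60 160 26.6 [ 0.4524 -0.2382] 178.4
round_large_tin 85 130 21.6 [ 0.4523 -0.2382] 177.5
round_large_tin 75 150 15.2 [ 0.4521 -0.2382] 178.4
round_large_stack 60 160 28.2 [ 0.6222 -0.0885] 9.0
round_large_stack 85 130 20.3 [ 0.6225 -0.0889] 5.3
round_large_stack 75 150 16.3 [ 0.6225 -0.0888] 13.4
round_small_tin 60 160 17.2 [0.4338 0.0525] 6.3
round_small_tin 85 130 9.4 [0.4339 0.0524] 8.1
round_small_tin 75 150 10.5 [0.4337 0.0525] 5.0
round_small_stack 60 160 22.4 [ 0.6262 -0.251 ] 0.0
round_small_stack 85 130 27.4 [ 0.6269 -0.251 ] 178.8
round_small_stack 75 150 17.9 [ 0.6262 -0.251 ] 0.1
[105 103 102]
[80 83 84]
[178 176 174]
[88 91 92]
[77 76 77]
[88 91 91]
```

View pics/ov2.png

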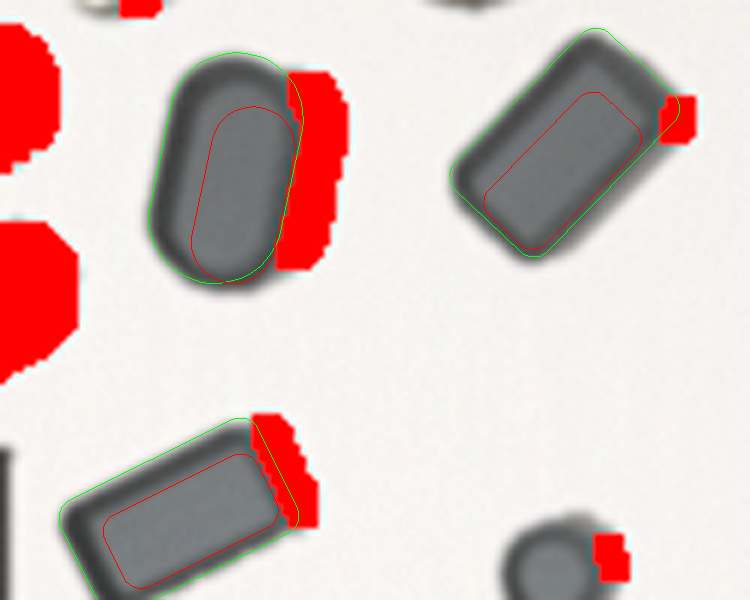

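```bash
cat > go.py <<'E'
import sys
from h import *
from scipy.spatial.transform import Rotation as R
def psi_rot(d):
    a=np.radians(d); c,s=np.cos(a),np.sin(a); return R.from_matrix(np.array([[c,s,0],[s,-c,0],[0,0,-1]]))
s=ctrl.get_state(); r0=R.from_quat(s['tcp_rot']); p0=s['eef_pos']
x=r0.as_matrix()[:,0]; print('t',round(s['time'],2),'pos',np.round(p0,4),'psi',round(np.degrees(np.arctan2(x[1],x[0])),1),'F',np.round(s['contact_force'],1),'op',round(s['opening'],3),'ff',round(s['finger_force'],1))
for a in sys.argv[1:]:
    X,Y,Z,P=map(float,a.split(',')); print(a,'rot',np.round((r0.inv()*psi_rot(P)).as_rotvec(degrees=True),1),'shift',np.round(r0.inv().apply(np.array([X,Y,Z])-p0)*1000,1))
E
python3 go.py .53,-.17,.2,90 .53,-.17,.05,90
```

```text
t 1.2 pos [ 0.2263 -0.6359  0.2328] psi 19.6 F [-0.4 -0.5  0.3] op 1.004 ff 0.0
.53,-.17,.2,90 rot [  0.    0.  -70.4] shift [ 442.4 -337.2   32.8]
.53,-.17,.05,90 rot [  0.    0.  -70.4] shift [ 442.4 -337.2  182.8]
```

The manual's scale: shifts go in shares of 80 cm and turns go in shares of 180 degrees. Converting my numbers, 442 mm / 800 = 0.5525, -337 mm / 800 = -0.4213, -70.4 degrees / 180 = -0.3911.

Call:
{"api": "send_rows", "payload": {"rows": "0 0 -0.3911 0.5525 -0.4213 0.0413 0.6;0 0 -0.3911 0.5525 -0.4213 0.0413 0.6;0 0 -0.3911 0.5525 -0.4213 0.0413 0.6;0 0 -0.3911 0.5525 -0.4213 0.0413 0.6;0 0 -0.3911 0.5525 -0.4213 0.0413 0.6;0 0 -0.3911 0.5525 -0.4213 0.0413 0.6;0 0 -0.3911 0.5525 -0.4213 0.0413 0.6;0 0 -0.3911 0.5525 -0.4213 0.0413 0.6", "grip_force": 40}}

```text
time: 2.2
eef_pos: [0.4998, -0.2161, 0.2036]
tcp_rot: [0.707, 0.707, 0.0, 0.001]
contact_force: [0.6, -0.9, 0.8]
opening: 0.797
finger_force: 0.0
```

Call:
{"api": "send_rows", "payload": {"rows": "0 0 0 0 0 0 0.6;0 0 0 0 0 0 0.6"}}

```text
time: 2.45
eef_pos: [0.4989, -0.2178, 0.2033]
tcp_rot: [0.707, 0.707, -0.0, 0.0]
contact_force: [0.1, 0.6, -0.7]
opening: 0.803
finger_force: 0.0
```

```bash
python3 go.py .53,-.17,.026,90
```

```text
t 2.45 pos [ 0.4989 -0.2178  0.2033] psi 90.0 F [ 0.1  0.6 -0.7] op 0.803 ff 0.0
.53,-.17,.026,90 rot [-0.  0.  0.] shift [ 47.8  31.2 177.3]
```

Scaled: 182 mm / 800 = 0.2275, 177 mm / 800 = 0.2213.

Call:
{"api": "send_rows", "payload": {"rows": "0 0 0 0.06 0.0388 0.075 0.6;0 0 0 0.06 0.0388 0.15 0.6;0 0 0 0.06 0.0388 0.2063 0.6;0 0 0 0.06 0.0388 0.2213 0.6;0 0 0 0.06 0.0388 0.2238 0.6;0 0 0 0.06 0.0388 0.225 0.6;0 0 0 0.06 0.0388 0.2263 0.6;0 0 0 0.06 0.0388 0.2275 0.6"}}

```text
time: 3.45
eef_pos: [0.5307, -0.1703, 0.0226]
tcp_rot: [0.707, 0.707, 0.0, 0.001]
contact_force: [0.1, 0.1, -0.0]
opening: 0.8
finger_force: 0.0
```

Call:
{"api": "send_rows", "payload": {"rows": "0 0 0 0 0 0.0013 0.6;0 0 0 0 0 0.0025 0.6;0 0 0 0 0 0.0025 0.6"}}

```text
time: 3.82
eef_pos: [0.5297, -0.1696, 0.019]
tcp_rot: [0.707, 0.707, -0.0, -0.0]
contact_force: [0.8, 0.1, -0.5]
opening: 0.801
finger_force: 0.0
```

Scaled: 1.5 mm / 800 = 0.0019.

Call:
{"api": "send_rows", "payload": {"rows": "0 0 0 0 0 0.0019 0.6;0 0 0 0 0 0.0019 0.6"}}

```text
time: 4.08
eef_pos: [0.5297, -0.1697, 0.0175]
tcp_rot: [0.707, 0.707, -0.0, -0.0]
contact_force: [0.0, 0.1, -0.1]
opening: 0.8
finger_force: 0.0
```

Scaled: 1.5 mm / 800 = 0.0019.

Call:
{"api": "send_rows", "payload": {"rows": "0 0 0 0 0 0.0019 0.6;0 0 0 0 0 0.0019 0.6"}}

```text
time: 4.32
eef_pos: [0.5297, -0.1697, 0.016]
tcp_rot: [0.707, 0.707, -0.0, -0.0]
contact_force: [-0.1, 1.2, -0.0]
opening: 0.796
finger_force: 0.0
```

Scaled: 1.5 mm / 800 = 0.0019.

Call:
{"api": "send_rows", "payload": {"rows": "0 0 0 0 0 0.0019 0.6;0 0 0 0 0 0.0019 0.6"}}

```text
time: 4.58
eef_pos: [0.5297, -0.1697, 0.0145]
tcp_rot: [0.707, 0.707, -0.0, -0.0]
contact_force: [-0.9, -0.3, -0.7]
opening: 0.801
finger_force: 0.0
```

Scaled: 1 mm / 800 = 0.0013.

Call:
{"api": "send_rows", "payload": {"rows": "0 0 0 0 0 0.0013 0.6;0 0 0 0 0 0.0013 0.6"}}

```text
time: 4.82
eef_pos: [0.5297, -0.1698, 0.0136]
tcp_rot: [0.707, 0.707, -0.0, -0.0]
contact_force: [-0.5, 0.1, 0.2]
opening: 0.797
finger_force: 0.0
```

Scaled: 1 mm / 800 = 0.0013.

Call:
{"api": "send_rows", "payload": {"rows": "0 0 0 0 0 0.0013 0.6;0 0 0 0 0 0.0013 0.6"}}

```text
time: 5.08
eef_pos: [0.5297, -0.1697, 0.0126]
tcp_rot: [0.707, 0.707, -0.0, -0.0]
contact_force: [-0.4, -0.1, 0.2]
opening: 0.804
finger_force: 0.0
```

Scaled: 1 mm / 800 = 0.0013.

Call:
{"api": "send_rows", "payload": {"rows": "0 0 0 0 0 0.0013 0.6;0 0 0 0 0 0.0013 0.6"}}

```text
time: 5.32
eef_pos: [0.5297, -0.1697, 0.0116]
tcp_rot: [0.707, 0.707, -0.0, -0.0]
contact_force: [-0.7, -0.9, 0.2]
opening: 0.8
finger_force: 0.0
```

Scaled: 1 mm / 800 = 0.0013.

Call:
{"api": "send_rows", "payload": {"rows": "0 0 0 0 0 0.0013 0.6;0 0 0 0 0 0.0013 0.6"}}

```text
time: 5.58
eef_pos: [0.5297, -0.1697, 0.0106]
tcp_rot: [0.707, 0.707, -0.0, -0.0]
contact_force: [0.1, 0.2, -0.1]
opening: 0.799
finger_force: 0.0
```

Scaled: 1 mm / 800 = 0.0013.

Call:
{"api": "send_rows", "payload": {"rows": "0 0 0 0 0 0.0013 0.6;0 0 0 0 0 0.0013 0.6"}}

```text
time: 5.82
eef_pos: [0.5297, -0.1697, 0.0096]
tcp_rot: [0.707, 0.707, -0.0, -0.0]
contact_force: [-0.4, -0.4, 0.5]
opening: 0.805
finger_force: 0.0
```

Scaled: 1 mm / 800 = 0.0013.

Call:
{"api": "send_rows", "payload": {"rows": "0 0 0 0 0 0.0013 0.6;0 0 0 0 0 0.0013 0.6"}}

```text
time: 6.08
eef_pos: [0.5297, -0.1698, 0.0086]
tcp_rot: [0.707, 0.707, -0.0, -0.0]
contact_force: [-0.1, -0.4, 0.6]
opening: 0.8
finger_force: 0.0
```

Scaled: 1 mm / 800 = 0.0013.

Call:
{"api": "send_rows", "payload": {"rows": "0 0 0 0 0 0.0013 0.6;0 0 0 0 0 0.0013 0.6"}}

```text
time: 6.32
eef_pos: [0.5297, -0.1697, 0.0076]
tcp_rot: [0.707, 0.707, -0.0, -0.0]
contact_force: [0.0, 1.0, 0.1]
opening: 0.801
finger_force: 0.0
```

Scaled: 1 mm / 800 = 0.0013.

Call:
{"api": "send_rows", "payload": {"rows": "0 0 0 0 0 0.0013 0.6;0 0 0 0 0 0.0013 0.6"}}

```text
time: 6.58
eef_pos: [0.5297, -0.1697, 0.0066]
tcp_rot: [0.707, 0.707, -0.0, -0.0]
contact_force: [0.2, -0.0, 0.0]
opening: 0.796
finger_force: 0.0
```

Scaled: 1 mm / 800 = 0.0013.

Call:
{"api": "send_rows", "payload": {"rows": "0 0 0 0 0 0.0013 0.6;0 0 0 0 0 0.0013 0.6"}}

```text
time: 6.82
eef_pos: [0.5297, -0.1697, 0.0056]
tcp_rot: [0.707, 0.707, -0.0, -0.0]
contact_force: [0.1, 0.6, -0.3]
opening: 0.8
finger_force: 0.0
```

```bash
python3 - <<'E'
from h import *
p=ctrl.read_camera('side'); u,v=map(int,pix(p,[.53,-.17,.03])); print(u,v,pix(p,[.5297,-.1697,0]),pix(p,[.4957,-.1697,0]),pix(p,[.5637,-.1697,0]))
save(p,'touch.png',5,(u-75,v-70,u+75,v+45))
E
```

```text
275 250 (np.float64(274.4959934359953), np.float64(260.50671438659924)) (np.float64(259.2361534701078), np.float64(259.69064559917854)) (np.float64(289.78793535783353), np.float64(261.3244999288696))
```

View pics/touch.png

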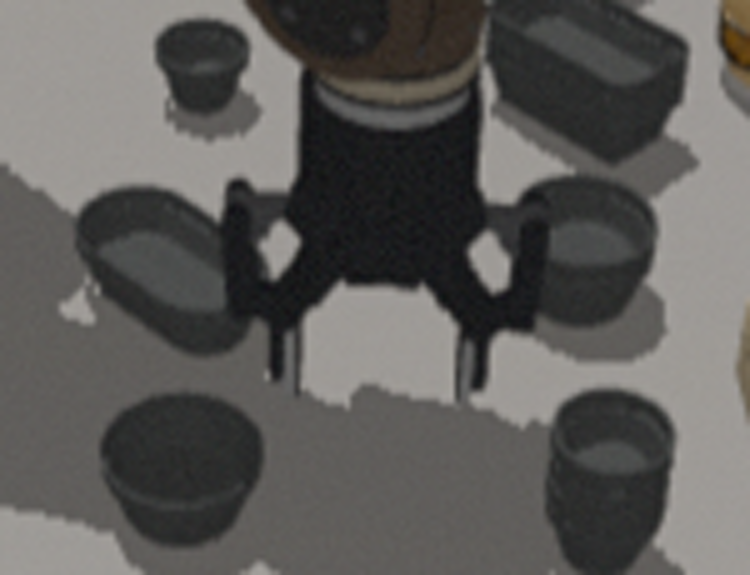

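Scaled: 1 mm / 800 = 0.0013.

Call:
{"api": "send_rows", "payload": {"rows": "0 0 0 0 0 0.0013 0.6;0 0 0 0 0 0.0013 0.6"}}

```text
time: 7.12
eef_pos: [0.5297, -0.1697, 0.0046]
tcp_rot: [0.707, 0.707, -0.0, -0.0]
contact_force: [0.4, -0.2, -0.3]
opening: 0.797
finger_force: 0.0
```

Scaled: 1 mm / 800 = 0.0013.

Call:
{"api": "send_rows", "payload": {"rows": "0 0 0 0 0 0.0013 0.6;0 0 0 0 0 0.0013 0.6"}}

```text
time: 7.38
eef_pos: [0.5297, -0.1697, 0.0036]
tcp_rot: [0.707, 0.707, -0.0, -0.0]
contact_force: [-0.5, 0.0, 0.5]
opening: 0.801
finger_force: 0.0
```

Scaled: 1 mm / 800 = 0.0013.

Call:
{"api": "send_rows", "payload": {"rows": "0 0 0 0 0 0.0013 0.6;0 0 0 0 0 0.0013 0.6"}}

```text
time: 7.62
eef_pos: [0.5297, -0.1697, 0.0026]
tcp_rot: [0.707, 0.707, -0.0, -0.0]
contact_force: [0.2, -0.5, -0.5]
opening: 0.8
finger_force: 0.0
```

Call:
{"api": "send_rows", "payload": {"rows": "0 0 0 0 0 0.0013 0.6;0 0 0 0 0 0.0025 0.6"}}

```text
time: 7.88
eef_pos: [0.5298, -0.1698, 0.0007]
tcp_rot: [0.707, 0.707, 0.0, 0.0]
contact_force: [-0.0, -0.1, 0.1]
opening: 0.801
finger_force: 0.0
```

Scaled: 2 mm / 800 = 0.0025, 1 mm / 800 = 0.0013.

Call:
{"api": "send_rows", "payload": {"rows": "0 0 0 0 0 0.0013 0.6;0 0 0 0 0 0.0025 0.6"}}

```text
time: 8.12
eef_pos: [0.5298, -0.1698, -0.0014]
tcp_rot: [0.707, 0.707, -0.0, -0.0]
contact_force: [-0.2, 0.1, -0.3]
opening: 0.798
finger_force: 0.0
```

Scaled: 2 mm / 800 = 0.0025, 1 mm / 800 = 0.0013.

Call:
{"api": "send_rows", "payload": {"rows": "0 0 0 0 0 0.0013 0.6;0 0 0 0 0 0.0025 0.6"}}

```text
time: 8.38
eef_pos: [0.5298, -0.1698, -0.0034]
tcp_rot: [0.707, 0.707, -0.0, 0.0]
contact_force: [-0.4, 0.4, 0.4]
opening: 0.793
finger_force: 0.0
```

```bash
python3 - <<'E'
from h import *
p=ctrl.read_camera('side'); save(p,'touch2.png',8,(235,215,325,275))
for P in ([.4957,-.181,0],[.5637,-.181,0],[.4957,-.181,.01]): print(np.round(pix(p,P),1))
E
```

```text
[258.9 263.2]
[289.7 264.9]
[259.  259.9]
```

View pics/touch2.png

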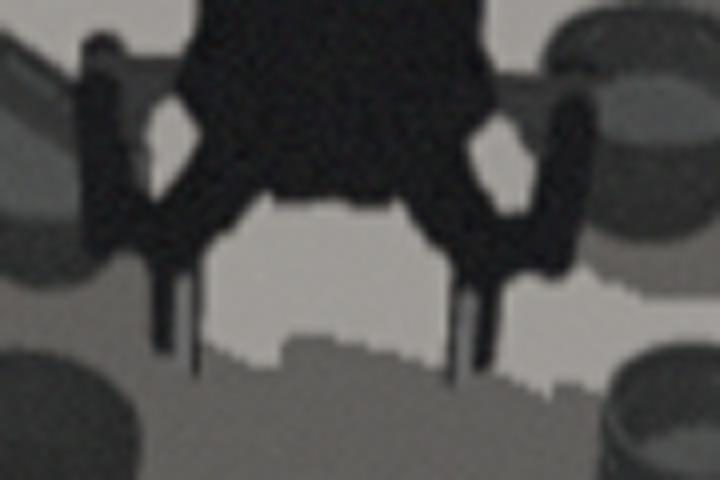

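Scaled: 2 mm / 800 = 0.0025, 1 mm / 800 = 0.0013.

Call:
{"api": "send_rows", "payload": {"rows": "0 0 0 0 0 0.0013 0.6;0 0 0 0 0 0.0025 0.6"}}

```text
time: 8.68
eef_pos: [0.5298, -0.1698, -0.0054]
tcp_rot: [0.707, 0.707, 0.0, 0.0]
contact_force: [0.2, 0.0, 0.0]
opening: 0.801
finger_force: 0.0
```

Scaled: 1.5 mm / 800 = 0.0019, 1 mm / 800 = 0.0013.

Call:
{"api": "send_rows", "payload": {"rows": "0 0 0 0 0 0.0013 0.6;0 0 0 0 0 0.0019 0.6"}}

```text
time: 8.93
eef_pos: [0.5299, -0.1699, -0.0057]
tcp_rot: [0.707, 0.707, -0.0, -0.0]
contact_force: [-4.2, 2.4, 9.8]
opening: 0.799
finger_force: 4.9
```

Scaled: 1.5 mm / 800 = 0.0019, 1 mm / 800 = 0.0013.

Call:
{"api": "send_rows", "payload": {"rows": "0 0 0 0 0 0.0013 0.6;0 0 0 0 0 0.0019 0.6"}}

```text
time: 9.18
eef_pos: [0.53, -0.1698, -0.0058]
tcp_rot: [0.707, 0.707, -0.0, -0.001]
contact_force: [-8.8, 3.5, 18.7]
opening: 0.8
finger_force: 9.4
```

Scaled: -90 mm / 800 = -0.1125, -62 mm / 800 = -0.0775.

Call:
{"api": "send_rows", "payload": {"rows": "0 0 0 0 0 -0.0775 1;0 0 0 0 0 -0.1125 1"}}

```text
time: 9.43
eef_pos: [0.5313, -0.1706, 0.0847]
tcp_rot: [0.707, 0.707, 0.001, 0.002]
contact_force: [0.9, -0.5, -0.6]
opening: 0.998
finger_force: 0.0
```

```bash
python3 go.py .452,-.239,.075,90 .452,-.239,.0215,90
```

```text
t 9.43 pos [ 0.5313 -0.1706  0.0847] psi 90.0 F [ 0.9 -0.5 -0.6] op 0.998 ff 0.0
.452,-.239,.075,90 rot [ 0.2  0.1 -0. ] shift [-68.4 -79.3   9.6]
.452,-.239,.0215,90 rot [ 0.2  0.1 -0. ] shift [-68.3 -79.5  63.1]
```

Scaled: -79 mm / 800 = -0.0988, -68 mm / 800 = -0.085.

Call:
{"api": "send_rows", "payload": {"rows": "0 0 0 -0.085 -0.0988 0.01 1;0 0 0 -0.085 -0.0988 0.01 1;0 0 0 -0.085 -0.0988 0.01 1"}}

```text
time: 9.8
eef_pos: [0.449, -0.2388, 0.0733]
tcp_rot: [0.708, 0.706, -0.0, -0.0]
contact_force: [-1.5, -0.1, 0.6]
opening: 1.001
finger_force: 0.0
```

```bash
python3 go.py .452,-.239,.0215,90
```

```text
t 9.8 pos [ 0.449  -0.2388  0.0733] psi 89.8 F [-1.5 -0.1  0.6] op 1.001 ff 0.0
.452,-.239,.0215,90 rot [-0.  -0.  -0.2] shift [-0.2  3.1 51.8]
```

Scaled: 52 mm / 800 = 0.065, 40 mm / 800 = 0.05.

Call:
{"api": "send_rows", "payload": {"rows": "0 0 0 0 0.0025 0.05 1;0 0 0 0 0.0025 0.065 1;0 0 0 0 0.0025 0.065 1;0 0 0 0 0.0025 0.065 -1;0 0 0 0 0.0025 0.065 -1;0 0 0 0 0.0025 0.065 -1;0 0 0 0 0.0025 0.065 -1;0 0 0 0 0.0025 0.065 -1", "grip_force": 30}}

```text
time: 10.8
eef_pos: [0.454, -0.2384, 0.0233]
tcp_rot: [0.707, 0.707, 0.0, 0.001]
contact_force: [-0.5, 1.2, 6.1]
opening: 0.764
finger_force: 34.1
```

```bash
python3 - <<'E'
from h import *
p=ctrl.read_camera('side'); u,v=map(int,pix(p,[.452,-.239,.03])); save(p,'g1.png',6,(u-60,v-55,u+60,v+35))
s=ctrl.get_state(); print(s['eef_pos'],s['opening'],s['finger_force'])
E
```

```text
[ 0.45395071 -0.23842697  0.02327493] 0.7614202472006733 34.06396089446389
```

View pics/g1.png

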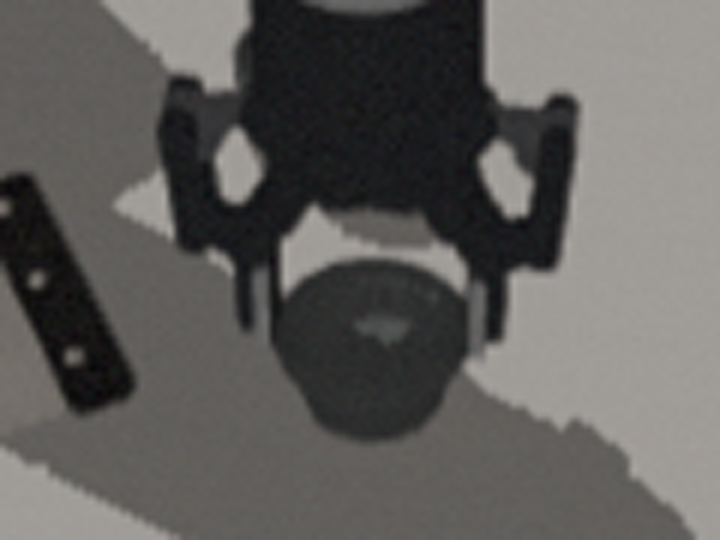

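Scaled: -85 mm / 800 = -0.1063, -50 mm / 800 = -0.0625.

Call:
{"api": "send_rows", "payload": {"rows": "0 0 0 0 0 -0.0625 -1;0 0 0 0 0 -0.1063 -1;0 0 0 0 0 -0.1063 -1"}}

```text
time: 11.22
eef_pos: [0.4546, -0.2392, 0.11]
tcp_rot: [0.707, 0.707, 0.0, 0.004]
contact_force: [-0.7, 0.9, -0.7]
opening: 0.762
finger_force: 34.8
```

```bash
python3 go.py .6230,-.089,.105,90
```

```text
t 11.22 pos [ 0.4546 -0.2392  0.11  ] psi 90.0 F [-0.7  0.9 -0.7] op 0.762 ff 34.8
.6230,-.089,.105,90 rot [ 0.3  0.3 -0. ] shift [150.3 168.3   5.2]
```

Scaled: 168 mm / 800 = 0.21, 150 mm / 800 = 0.1875.

Call:
{"api": "send_rows", "payload": {"rows": "0 0 0 0.1875 0.21 0.005 -1;0 0 0 0.1875 0.21 0.005 -1;0 0 0 0.1875 0.21 0.005 -1;0 0 0 0.1875 0.21 0.005 -1;0 0 0 0.1875 0.21 0.005 -1;0 0 0 0.1875 0.21 0.005 -1"}}

```text
time: 11.98
eef_pos: [0.6194, -0.0877, 0.1008]
tcp_rot: [0.707, 0.707, -0.001, -0.001]
contact_force: [-0.1, -0.4, -1.4]
opening: 0.761
finger_force: 34.8
```

```bash
python3 - <<'E'
from h import *
for c in ('top','side'):
    p=ctrl.read_camera(c)
    save(p,'pl1'+c+'.png',6,tuple(int(x) for x in (lambda u,v:(u-55,v-50,u+55,v+45))(*map(int,pix(p,[.622,-.089,.06])))))
a=[cv2.imread('pics/pl1%s.png'%c) for c in ('top','side')]
cv2.imwrite('pics/pl1.png',cv2.resize(np.hstack(a),(800,345)))
E
python3 go.py .623,-.089,.0473,90
```

```text
t 12.07 pos [ 0.6195 -0.0885  0.1016] psi 89.9 F [ 0.1 -0.4 -0.7] op 0.759 ff 34.8
.623,-.089,.0473,90 rot [-0.1 -0.  -0.1] shift [-0.5  3.6 54.3]
```

View pics/pl1.png

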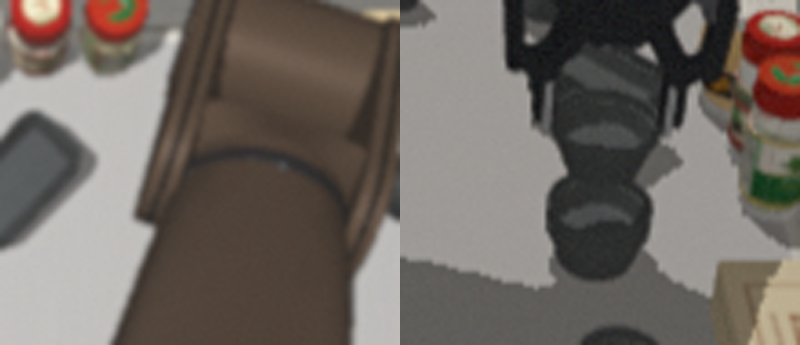

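```bash
python3 - <<'E'
from h import *
p=ctrl.read_camera('side'); u,v=map(int,pix(p,[.622,-.089,.06]))
im=p['color'][v-45:v+30,u-40:u+40]; im=np.clip(im.astype(float)*2.2,0,255).astype(np.uint8)
cv2.imwrite('pics/z1.png',cv2.resize(im[...,::-1],None,fx=8,fy=8,interpolation=cv2.INTER_CUBIC))
E
```

```text
(no output)
```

View pics/z1.png

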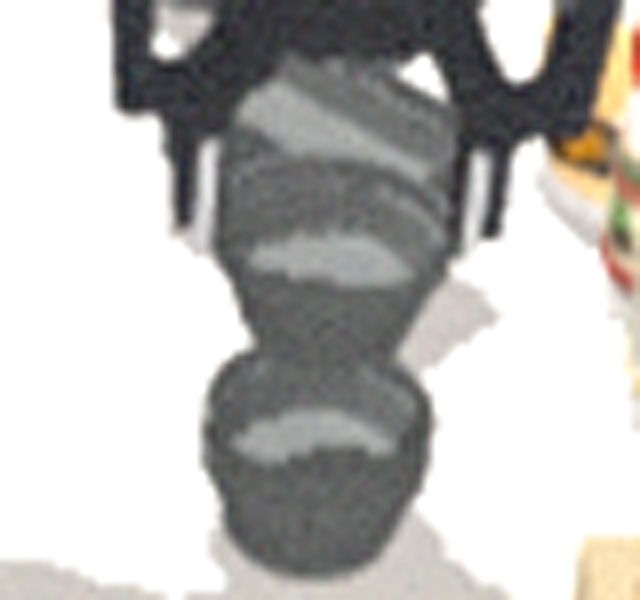

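```bash
python3 - <<'E'
from h import *
p=ctrl.read_camera('side'); s=ctrl.get_state()['eef_pos']
u0,v0=map(int,pix(p,[.622,-.089,.06])); u0-=40;v0-=45
print('tin rim centre pred',(np.array(pix(p,[s[0],s[1],s[2]-.0233+.031]))-[u0,v0])*8+4,'obs ~336')
for x,y in ((.622,-.0885),):
    print('stack pred',(np.array(pix(p,[x,y,.043]))-[u0,v0])*8+4,'obs ~318')
print('px/mm x',(pix(p,[.623,-.09,.05])[0]-pix(p,[.622,-.09,.05])[0])*8, s)
E
```

```text
tin rim centre pred [332.51049705 229.10947354] obs ~336
stack pred [319.30166979 416.38087884] obs ~318
px/mm x 3.4969316044316656 [ 0.61993474 -0.08871645  0.10232161]
```

Scaled: 53 mm / 800 = 0.0663, 50 mm / 800 = 0.0625.

Call:
{"api": "send_rows", "payload": {"rows": "0 0 0 0 0.0009 0.0375 -1;0 0 0 0 0.0009 0.05 -1;0 0 0 0 0.0009 0.0575 -1;0 0 0 0 0.0009 0.0625 -1;0 0 0 0 0.0009 0.0663 -1;0 0 0 0 0.0009 0.0663 -1"}}

```text
time: 12.92
eef_pos: [0.6217, -0.0878, 0.0499]
tcp_rot: [0.707, 0.707, 0.0, 0.0]
contact_force: [-0.3, 0.9, -1.2]
opening: 0.758
finger_force: 34.7
```

Scaled: 2 mm / 800 = 0.0025, 1 mm / 800 = 0.0013.

Call:
{"api": "send_rows", "payload": {"rows": "0 0 0 0 0 0.0013 -1;0 0 0 0 0 0.0025 -1;0 0 0 0 0 0.0025 -1"}}

```text
time: 13.3
eef_pos: [0.622, -0.0879, 0.0493]
tcp_rot: [0.707, 0.707, 0.0, 0.0]
contact_force: [-2.6, 1.2, 5.0]
opening: 0.762
finger_force: 35.4
```

Call:
{"api": "send_rows", "payload": {"rows": "0 0 0 0 0 0.0013 -1;0 0 0 0 0 0.0013 -1"}}

```text
time: 13.55
eef_pos: [0.622, -0.0879, 0.0493]
tcp_rot: [0.707, 0.707, -0.0, 0.0]
contact_force: [-4.8, 2.0, 9.0]
opening: 0.76
finger_force: 35.8
```

Scaled: -80 mm / 800 = -0.1, -60 mm / 800 = -0.075.

Call:
{"api": "send_rows", "payload": {"rows": "0 0 0 0 0 -0.0013 -0.2;0 0 0 0 0 -0.0013 1;0 0 0 0 0 -0.0013 1;0 0 0 0 0 -0.075 1;0 0 0 0 0 -0.1 1;0 0 0 -0.025 0 -0.1 1"}}

```text
time: 14.3
eef_pos: [0.6229, -0.108, 0.1288]
tcp_rot: [0.706, 0.708, 0.001, 0.002]
contact_force: [-0.4, 0.8, 0.5]
opening: 0.998
finger_force: 0.0
```

```bash
python3 go.py .4335,.0515,.075,90; cat > chk.py <<'E'
# fit nested tin height in side view: silhouettes of stack with added tin
import sys
from fit import *
n,x,y,yaw,base,out=sys.argv[1],float(sys.argv[2]),float(sys.argv[3]),float(sys.argv[4]),float(sys.argv[5]),sys.argv[6]
p=ctrl.read_camera('side'); u,v=map(int,pix(p,[x,y,.05])); u0,v0,K=u-32,v-32,9
im=np.clip(p['color'][v0:v0+60,u0:u0+64].astype(float)*2,0,255).astype(np.uint8)[...,::-1]
im=cv2.resize(im,None,fx=K,fy=K,interpolation=cv2.INTER_CUBIC)
k,a,b,h=S[n]
for z,c in ((base+36,(0,255,0)),(base+24,(0,0,255))):
    W=place(ring(k,a,b,z,0),(x,y,np.radians(yaw)))
    cv2.polylines(im,[np.int32([((q[0]-u0+.5)*K,(q[1]-v0+.5)*K) for q in (pix(p,w) for w in W)])],True,c,1)
cv2.imwrite('pics/'+out,im)
E
```

```text
t 14.3 pos [ 0.6229 -0.108   0.1288] psi 90.1 F [-0.4  0.8  0.5] op 0.998 ff 0.0
.4335,.0515,.075,90 rot [0.2 0.1 0.1] shift [ 159.9 -189.3   52.7]
```

Scaled: -189 mm / 800 = -0.2363, 160 mm / 800 = 0.2.

Call:
{"api": "send_rows", "payload": {"rows": "0 0 0 0.0375 -0.0625 0 1;0 0 0 0.2 -0.2363 0.0125 1;0 0 0 0.2 -0.2363 0.025 1;0 0 0 0.2 -0.2363 0.05 1;0 0 0 0.2 -0.2363 0.0575 1;0 0 0 0.2 -0.2363 0.0575 1"}}

```text
time: 15.05
eef_pos: [0.4315, 0.0519, 0.079]
tcp_rot: [0.707, 0.707, -0.001, -0.001]
contact_force: [1.0, 0.1, 0.5]
opening: 1.0
finger_force: 0.0
```

```bash
python3 chk.py round_large_tin .6225 -.0885 0 24 c1.png; python3 go.py .4335,.0515,.0255,90
```

```text
t 15.1 pos [0.4332 0.0514 0.0803] psi 90.0 F [0.3 0.4 0.6] op 1.001 ff 0.0
.4335,.0515,.0255,90 rot [-0.  0. -0.] shift [ 0.1  0.3 54.8]
```

View pics/c1.png

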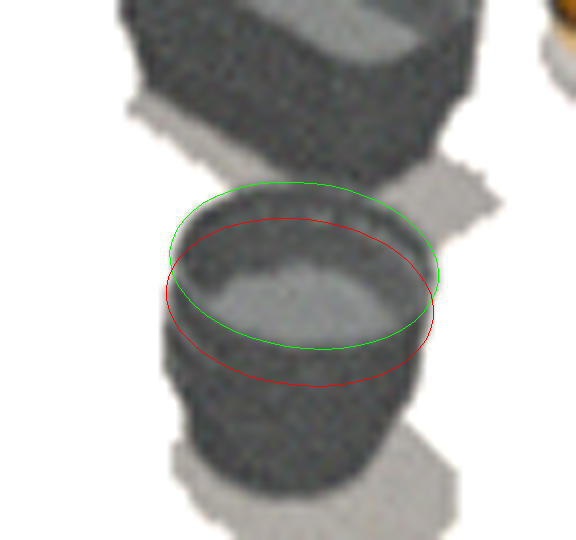

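Scaled: 54 mm / 800 = 0.0675, 40 mm / 800 = 0.05.

Call:
{"api": "send_rows", "payload": {"rows": "0 0 0 0 0 0.05 1;0 0 0 0 0 0.0675 1;0 0 0 0 0 0.0675 1;0 0 0 0 0 0.0675 -1;0 0 0 0 0 0.0675 -1;0 0 0 0 0 0.0675 -1;0 0 0 0 0 0.0675 -1;0 0 0 0 0 0.0675 -1"}}

```text
time: 16.1
eef_pos: [0.4335, 0.0521, 0.0282]
tcp_rot: [0.707, 0.707, 0.0, 0.001]
contact_force: [-1.6, -1.1, 5.8]
opening: 0.554
finger_force: 30.3
```

Call:
{"api": "send_rows", "payload": {"rows": "0 0 0 0 0 0 -1"}}

```text
time: 16.23
eef_pos: [0.4336, 0.0521, 0.0282]
tcp_rot: [0.707, 0.707, 0.0, 0.001]
contact_force: [-1.4, -0.6, 5.8]
opening: 0.55
finger_force: 30.3
```

Scaled: -110 mm / 800 = -0.1375, -50 mm / 800 = -0.0625.

Call:
{"api": "send_rows", "payload": {"rows": "0 0 0 0 0 -0.0625 -1;0 0 0 0 0 -0.1375 -1;0 0 0 0 0 -0.1375 -1;0 0 0 0 0 -0.1375 -1"}}

```text
time: 16.73
eef_pos: [0.4322, 0.0524, 0.1366]
tcp_rot: [0.707, 0.707, 0.0, 0.0]
contact_force: [0.1, 0.2, -1.0]
opening: 0.553
finger_force: 31.6
```

```bash
python3 go.py .6255,-.252,.14,90
```

```text
t 16.73 pos [0.4322 0.0524 0.1366] psi 90.0 F [ 0.1  0.2 -1. ] op 0.553 ff 31.6
.6255,-.252,.14,90 rot [ 0.  0. -0.] shift [-304.3  193.3   -3.3]
```

Scaled: -304 mm / 800 = -0.38, 193 mm / 800 = 0.2413.

Call:
{"api": "send_rows", "payload": {"rows": "0 0 0 -0.38 0.2413 -0.0038 -1;0 0 0 -0.38 0.2413 -0.0038 -1;0 0 0 -0.38 0.2413 -0.0038 -1;0 0 0 -0.38 0.2413 -0.0038 -1;0 0 0 -0.38 0.2413 -0.0038 -1;0 0 0 -0.38 0.2413 -0.0038 -1;0 0 0 -0.38 0.2413 -0.0038 -1;0 0 0 -0.38 0.2413 -0.0038 -1"}}

```text
time: 17.73
eef_pos: [0.624, -0.2507, 0.1368]
tcp_rot: [0.707, 0.707, -0.0, -0.003]
contact_force: [-0.6, 0.2, -1.5]
opening: 0.554
finger_force: 31.6
```

```bash
python3 go.py .6255,-.252,.078,90; python3 - <<'E'
from h import *
p=ctrl.read_camera('side'); u,v=map(int,pix(p,[.625,-.252,.07])); u0,v0=u-40,v-42
im=np.clip(p['color'][v0:v0+75,u0:u0+80].astype(float)*2.2,0,255).astype(np.uint8)
cv2.imwrite('pics/z2.png',cv2.resize(im[...,::-1],None,fx=8,fy=8,interpolation=cv2.INTER_CUBIC))
s=ctrl.get_state()['eef_pos']
print((np.array(pix(p,[s[0],s[1],s[2]-.0282+.036]))-[u0,v0])*8+4,(np.array(pix(p,[.626,-.2515,.072]))-[u0,v0])*8+4)
E
```

```text
t 17.73 pos [ 0.624  -0.2507  0.1368] psi 90.0 F [-0.6  0.2 -1.5] op 0.554 ff 31.6
.6255,-.252,.078,90 rot [-0.3 -0.2 -0. ] shift [-1.5  1.8 58.8]
[349.59943612 111.96005638] [329.12673382 340.03235027]
```

View pics/z2.png

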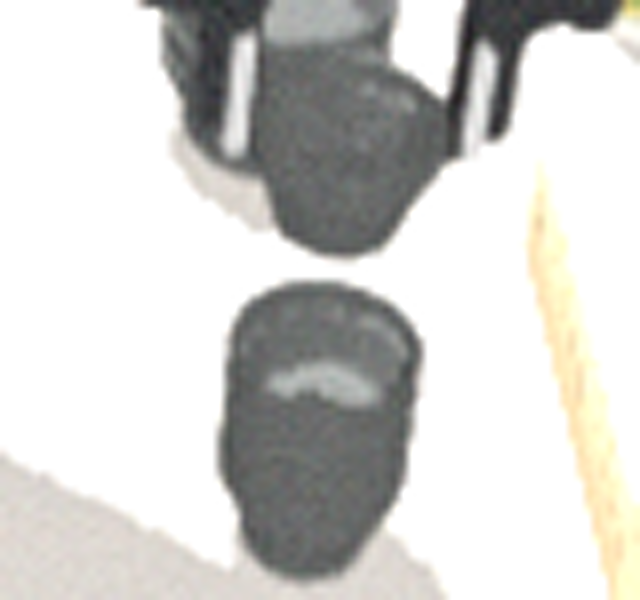

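Scaled: 60 mm / 800 = 0.075, 58 mm / 800 = 0.0725.

Call:
{"api": "send_rows", "payload": {"rows": "0 0 0 -0.001 0 0.0375 -1;0 0 0 -0.001 0 0.0525 -1;0 0 0 -0.001 0 0.0625 -1;0 0 0 -0.001 0 0.0688 -1;0 0 0 -0.001 0 0.0725 -1;0 0 0 -0.001 0 0.075 -1;0 0 0 -0.001 0 0.075 -1"}}

```text
time: 18.65
eef_pos: [0.6256, -0.2527, 0.0799]
tcp_rot: [0.707, 0.707, 0.0, 0.0]
contact_force: [-0.3, -0.3, -1.2]
opening: 0.551
finger_force: 31.6
```

Scaled: 1 mm / 800 = 0.0013.

Call:
{"api": "send_rows", "payload": {"rows": "0 0 0 0 0 0.0013 -1;0 0 0 0 0 0.0013 -1"}}

```text
time: 18.9
eef_pos: [0.6255, -0.2527, 0.0788]
tcp_rot: [0.707, 0.707, 0.0, 0.0]
contact_force: [-0.2, 0.4, -1.1]
opening: 0.551
finger_force: 31.6
```

Scaled: 1 mm / 800 = 0.0013.

Call:
{"api": "send_rows", "payload": {"rows": "0 0 0 0 0 0.0013 -1;0 0 0 0 0 0.0013 -1"}}

```text
time: 19.15
eef_pos: [0.6254, -0.2526, 0.0776]
tcp_rot: [0.707, 0.707, -0.0, -0.0]
contact_force: [-0.7, 0.5, -0.8]
opening: 0.555
finger_force: 31.6
```

Scaled: 1 mm / 800 = 0.0013.

Call:
{"api": "send_rows", "payload": {"rows": "0 0 0 0 0 0.0013 -1;0 0 0 0 0 0.0013 -1"}}

```text
time: 19.4
eef_pos: [0.6254, -0.2525, 0.0765]
tcp_rot: [0.707, 0.707, -0.0, -0.0]
contact_force: [-0.4, 0.1, -0.3]
opening: 0.552
finger_force: 31.6
```

Scaled: 1 mm / 800 = 0.0013.

Call:
{"api": "send_rows", "payload": {"rows": "0 0 0 0 0 0.0013 -1;0 0 0 0 0 0.0013 -1"}}

```text
time: 19.65
eef_pos: [0.6256, -0.2527, 0.0763]
tcp_rot: [0.707, 0.707, -0.0, 0.0]
contact_force: [-0.3, 0.9, 2.9]
opening: 0.551
finger_force: 31.9
```

Scaled: -110 mm / 800 = -0.1375, -60 mm / 800 = -0.075.

Call:
{"api": "send_rows", "payload": {"rows": "0 0 0 0 0 -0.0013 -0.2;0 0 0 0 0 -0.0013 1;0 0 0 0 0 -0.0013 1;0 0 0 0 0 -0.075 1;0 0 0 0 0 -0.1375 1;0 0 0 0 0 -0.1375 1"}}

```text
time: 20.4
eef_pos: [0.6285, -0.2543, 0.1928]
tcp_rot: [0.707, 0.707, 0.002, 0.006]
contact_force: [0.4, -0.7, 0.9]
opening: 0.997
finger_force: 0.0
```

```bash
python3 go.py .4575,.2245,.15,117
```

```text
t 20.4 pos [ 0.6285 -0.2543  0.1928] psi 90.0 F [ 0.4 -0.7  0.9] op 0.997 ff 0.0
.4575,.2245,.15,117 rot [  0.5   0.5 -27. ] shift [ 479.  -171.5   38. ]
```

Scaled: 479 mm / 800 = 0.5988, -171 mm / 800 = -0.2138, -27 degrees / 180 = -0.15.

Call:
{"api": "send_rows", "payload": {"rows": "0 0 -0.15 0.5988 -0.2138 0.0125 1;0 0 -0.15 0.5988 -0.2138 0.0125 1;0 0 -0.15 0.5988 -0.2138 0.0125 1;0 0 -0.15 0.5988 -0.2138 0.0125 1;0 0 -0.15 0.5988 -0.2138 0.0125 1;0 0 -0.15 0.5988 -0.2138 0.0125 1;0 0 -0.15 0.5988 -0.2138 0.0125 1;0 0 -0.15 0.5988 -0.2138 0.0125 1"}}

```text
time: 21.4
eef_pos: [0.456, 0.2198, 0.1748]
tcp_rot: [0.523, 0.852, -0.0, -0.0]
contact_force: [0.9, -0.4, -0.1]
opening: 1.004
finger_force: 0.0
```

Call:
{"api": "send_rows", "payload": {"rows": "0 0 0 0 0 0 1"}}

```text
time: 21.52
eef_pos: [0.4549, 0.2215, 0.1745]
tcp_rot: [0.52, 0.854, -0.001, -0.001]
contact_force: [0.7, -0.5, -0.6]
opening: 0.999
finger_force: 0.0
```

```bash
cat > side.py <<'E'
import sys
from fit import *
# x,y,yaw of a stack incl. nested tin via both views w/ new height
n,h,x,y,yaw=sys.argv[1],*map(float,sys.argv[2:6])
b=S[n]; S[n]=(b[0],b[1],b[2],h)
pt,ps=ctrl.read_camera('top'),ctrl.read_camera('side')
for H in (h-6,h,h+6):
    S[n]=(b[0],b[1],b[2],H)
    for nm,pp in (('top',[pt]),('side',[ps])):
        r=fit(n,pp,(x,y,np.radians(yaw)),0,75,130); print(H,nm,round(r[0],1),np.round(r[1][:2],4),round(np.degrees(r[1][2])%180,1))
E
python3 side.py round_small_stack 84 .6256 -.2515 0; python3 go.py .4575,.2245,.07,117 .4575,.2245,.024,117
```

```text
78.0 top 21.9 [ 0.6272 -0.2517] 0.1
78.0 side 27.2 [ 0.6258 -0.2477] 177.6
84.0 top 38.4 [ 0.6265 -0.2496] 0.6
84.0 side 21.9 [ 0.6252 -0.2528] 5.2
90.0 top 56.2 [ 0.6248 -0.2489] 2.1
90.0 side 33.4 [ 0.6244 -0.2597] 17.4
t 21.62 pos [0.4568 0.2186 0.1749] psi 117.1 F [ 0.7 -1.8  0.3] op 1.001 ff 0.0
.4575,.2245,.07,117 rot [-0.1  0.   0.1] shift [  4.9   3.5 104.9]
.4575,.2245,.024,117 rot [-0.1  0.   0.1] shift [  4.9   3.6 150.9]
```

Scaled: 105 mm / 800 = 0.1313, 50 mm / 800 = 0.0625.

Call:
{"api": "send_rows", "payload": {"rows": "0 0 0 0.005 0.0038 0.0625 1;0 0 0 0.005 0.0038 0.1313 1;0 0 0 0.005 0.0038 0.1313 1"}}

```text
time: 22.0
eef_pos: [0.4548, 0.2206, 0.066]
tcp_rot: [0.524, 0.852, -0.004, -0.004]
contact_force: [0.0, -0.2, 0.6]
opening: 1.003
finger_force: 0.0
```

```bash
python3 go.py .4575,.2245,.024,117
```

```text
t 22.0 pos [0.4548 0.2206 0.066 ] psi 116.8 F [ 0.  -0.2  0.6] op 1.003 ff 0.0
.4575,.2245,.024,117 rot [-0.7 -0.1 -0.2] shift [ 2.1  4.7 41.9]
```

Scaled: 43 mm / 800 = 0.0538, 30 mm / 800 = 0.0375.

Call:
{"api": "send_rows", "payload": {"rows": "0 0 0 0.0025 0.0038 0.0375 1;0 0 0 0.0025 0.0038 0.0538 1;0 0 0 0.0025 0.0038 0.0538 1;0 0 0 0.0025 0.0038 0.0538 1"}}

```text
time: 22.5
eef_pos: [0.4614, 0.2264, 0.0295]
tcp_rot: [0.523, 0.852, 0.001, 0.001]
contact_force: [0.3, 0.1, -0.6]
opening: 0.994
finger_force: 0.0
```

Call:
{"api": "send_rows", "payload": {"rows": "0 0 0 0 0 0 -1;0 0 0 0 0 0 -1;0 0 0 0 0 0 -1;0 0 0 0 0 0 -1;0 0 0 0 0 0 -1;0 0 0 0 0 0 -1"}}

```text
time: 23.25
eef_pos: [0.4606, 0.2265, 0.029]
tcp_rot: [0.522, 0.853, 0.0, 0.0]
contact_force: [-2.5, -0.8, 5.9]
opening: 0.662
finger_force: 31.7
```

Scaled: 5 mm / 800 = 0.0063.

Call:
{"api": "send_rows", "payload": {"rows": "0 0 0 0 0 0 1;0 0 0 0 0 0 1;0 0 0 0 0 0.0063 1;0 0 0 0 0 0.0063 1;0 0 0 0 0 0.0063 -1;0 0 0 0 0 0.0063 -1;0 0 0 0 0 0.0063 -1;0 0 0 0 0 0.0063 -1"}}

```text
time: 24.25
eef_pos: [0.4605, 0.2264, 0.0231]
tcp_rot: [0.523, 0.853, 0.0, 0.0]
contact_force: [0.7, 1.0, 1.3]
opening: 0.667
finger_force: 33.4
```

Call:
{"api": "send_rows", "payload": {"rows": "0 0 0 0 0 0 -1;0 0 0 0 0 0 -1"}}

```text
time: 24.5
eef_pos: [0.4605, 0.2264, 0.0231]
tcp_rot: [0.523, 0.853, 0.0, 0.0]
contact_force: [1.2, -0.2, 1.0]
opening: 0.669
finger_force: 33.5
```

Scaled: -105 mm / 800 = -0.1313, -50 mm / 800 = -0.0625.

Call:
{"api": "send_rows", "payload": {"rows": "0 0 0 0 0 -0.0625 -1;0 0 0 0 0 -0.1313 -1;0 0 0 0 0 -0.1313 -1;0 0 0 0 0 -0.1313 -1"}}

```text
time: 25.0
eef_pos: [0.4591, 0.226, 0.1268]
tcp_rot: [0.523, 0.853, -0.001, -0.001]
contact_force: [-0.1, 0.3, -1.2]
opening: 0.665
finger_force: 33.3
```

```bash
python3 go.py .6265,.05,.128,135.8
```

```text
t 25.0 pos [0.4591 0.226  0.1268] psi 117.0 F [-0.1  0.3 -1.2] op 0.665 ff 33.3
.6265,.05,.128,135.8 rot [ -0.1  -0.  -18.8] shift [-232.8   69.3   -1.5]
```

Scaled: -233 mm / 800 = -0.2913, 69 mm / 800 = 0.0863, -18.8 degrees / 180 = -0.1044.

Call:
{"api": "send_rows", "payload": {"rows": "0 0 -0.1044 -0.2913 0.0863 -0.0025 -1;0 0 -0.1044 -0.2913 0.0863 -0.0025 -1;0 0 -0.1044 -0.2913 0.0863 -0.0025 -1;0 0 -0.1044 -0.2913 0.0863 -0.0025 -1;0 0 -0.1044 -0.2913 0.0863 -0.0025 -1;0 0 -0.1044 -0.2913 0.0863 -0.0025 -1;0 0 -0.1044 -0.2913 0.0863 -0.0025 -1"}}

```text
time: 25.88
eef_pos: [0.6257, 0.0512, 0.1283]
tcp_rot: [0.376, 0.927, -0.0, -0.002]
contact_force: [-0.1, 0.1, -2.3]
opening: 0.662
finger_force: 33.2
```

```bash
python3 - <<'E'
from fit import *
p=ctrl.read_camera('side'); s=ctrl.get_state(); e=s['eef_pos']
for n,q,z in (('loaf_tin',(e[0],e[1],np.radians(135.8)),e[2]-.0231),('loaf_stack',(.6265,.05,np.radians(135.8)),0)):
    print(n,np.round(q[:2],4)); P=pts(n,z); D=[soft(p,75,130)]
    # side-view only, yaw/depth fixed: offset in x for best silhouette
    c=[(cost((q[0]+dx,q[1]+dy,q[2]),P,[p],D),dx,dy) for dx in np.arange(-.006,.0061,.001) for dy in (-.004,-.002,0,.002,.004)]
    print(sorted(c)[:3])
E
python3 go.py .6265,.05,.0591,135.8
```

```text
loaf_tin [0.626  0.0512]
[(np.float64(412.23917450694427), np.float64(-0.005), 0), (np.float64(414.22998045888266), np.float64(-0.006), -0.002), (np.float64(414.7470813831933), np.float64(-0.005), -0.002)]
loaf_stack [0.6265 0.05  ]
[(np.float64(285.4097760238434), np.float64(0.0), 0.002), (np.float64(286.03388766558317), np.float64(-0.001), 0), (np.float64(286.9738863310679), np.float64(-0.001), 0.002)]
t 25.93 pos [0.626  0.0512 0.1288] psi 135.9 F [ 0.4  0.2 -0.6] op 0.666 ff 33.2
.6265,.05,.0591,135.8 rot [-0.1 -0.1  0.1] shift [-1.4 -0.4 69.7]
```

Scaled: 66 mm / 800 = 0.0825, 64 mm / 800 = 0.08.

Call:
{"api": "send_rows", "payload": {"rows": "0 0 0 -0.0013 -0.0005 0.0375 -1;0 0 0 -0.0013 -0.0005 0.0575 -1;0 0 0 -0.0013 -0.0005 0.0675 -1;0 0 0 -0.0013 -0.0005 0.075 -1;0 0 0 -0.0013 -0.0005 0.08 -1;0 0 0 -0.0013 -0.0005 0.0825 -1;0 0 0 -0.0013 -0.0005 0.0825 -1"}}

```text
time: 26.8
eef_pos: [0.6285, 0.0495, 0.0648]
tcp_rot: [0.376, 0.926, 0.001, 0.001]
contact_force: [-0.2, 3.4, 0.8]
opening: 0.666
finger_force: 33.5
```

Scaled: 1 mm / 800 = 0.0013.

Call:
{"api": "send_rows", "payload": {"rows": "0 0 0 0 0 0.0013 -1;0 0 0 0 0 0.0013 -1"}}

```text
time: 27.05
eef_pos: [0.6282, 0.0492, 0.0635]
tcp_rot: [0.376, 0.926, 0.0, 0.0]
contact_force: [-1.3, 3.5, 3.2]
opening: 0.664
finger_force: 33.7
```

Call:
{"api": "send_rows", "payload": {"rows": "0 0 0 0 0 0.0013 -1;0 0 0 0 0 0.0013 -1"}}

```text
time: 27.3
eef_pos: [0.6282, 0.0492, 0.0624]
tcp_rot: [0.376, 0.926, 0.0, 0.0]
contact_force: [-1.5, 4.4, 4.5]
opening: 0.665
finger_force: 33.9
```

Call:
{"api": "send_rows", "payload": {"rows": "0 0 0 0 0 0.0013 -1;0 0 0 0 0 0.0013 -1"}}

```text
time: 27.55
eef_pos: [0.6283, 0.0493, 0.0615]
tcp_rot: [0.376, 0.926, 0.0, 0.0]
contact_force: [-1.5, 4.8, 7.0]
opening: 0.659
finger_force: 34.0
```

Scaled: 1 mm / 800 = 0.0013, 0.5 mm / 800 = 0.0006.

Call:
{"api": "send_rows", "payload": {"rows": "0 0 0 0.0013 0.0006 0 -1;0 0 0 0.0013 0.0006 0 -1;0 0 0 0.0013 0.0006 0.0013 -1;0 0 0 0.0013 0.0006 0.0013 -1"}}

```text
time: 28.05
eef_pos: [0.628, 0.0501, 0.0606]
tcp_rot: [0.376, 0.926, 0.0, 0.001]
contact_force: [-0.5, 4.6, 5.8]
opening: 0.664
finger_force: 34.0
```

Scaled: 1 mm / 800 = 0.0013, 0.5 mm / 800 = 0.0006.

Call:
{"api": "send_rows", "payload": {"rows": "0 0 0 0.0006 0 0.0013 -1;0 0 0 0.0006 0 0.0013 -1"}}

```text
time: 28.3
eef_pos: [0.6282, 0.0505, 0.0602]
tcp_rot: [0.376, 0.926, 0.001, 0.001]
contact_force: [0.4, 5.0, 8.6]
opening: 0.667
finger_force: 34.1
```

Call:
{"api": "send_rows", "payload": {"rows": "0 0 0 0 0 -0.0013 -0.2;0 0 0 0 0 -0.0013 1;0 0 0 0 0 -0.0013 1;0 0 0 0 0 -0.075 1;0 0 0 0 0 -0.1375 1;0 0 0 0 0 -0.1375 1"}}

```text
time: 29.05
eef_pos: [0.63, 0.0495, 0.1743]
tcp_rot: [0.377, 0.926, 0.001, 0.005]
contact_force: [-0.7, 0.1, -0.8]
opening: 0.996
finger_force: 0.0
```

```bash
python3 go.py .4335,-.1105,.13,138.2
```

```text
t 29.05 pos [0.63   0.0495 0.1743] psi 135.8 F [-0.7  0.1 -0.8] op 0.996 ff 0.0
.4335,-.1105,.13,138.2 rot [ 0.3  0.5 -2.4] shift [  29.4 -252.    42.7]
```

Scaled: -252 mm / 800 = -0.315, 40 mm / 800 = 0.05, -2.4 degrees / 180 = -0.0133.

Call:
{"api": "send_rows", "payload": {"rows": "0 0 -0.0133 0.0363 -0.315 0.025 1;0 0 -0.0133 0.0363 -0.315 0.0375 1;0 0 -0.0133 0.0363 -0.315 0.05 1;0 0 -0.0133 0.0363 -0.315 0.05 1;0 0 -0.0133 0.0363 -0.315 0.05 1;0 0 -0.0133 0.0363 -0.315 0.05 1;0 0 -0.0133 0.0363 -0.315 0.05 1"}}

```text
time: 29.92
eef_pos: [0.4315, -0.1097, 0.1291]
tcp_rot: [0.356, 0.934, 0.0, 0.0]
contact_force: [0.3, 0.0, -0.1]
opening: 0.999
finger_force: 0.0
```

```bash
python3 side.py loaf_stack 72 .6270 .05 135.8;  python3 go.py .4335,-.1105,.0235,138.2
```

```text
66.0 top 36.2 [0.6291 0.0496] 136.2
66.0 side 278.2 [0.6279 0.0573] 136.9
72.0 top 40.9 [0.6282 0.0495] 135.7
72.0 side 288.7 [0.6268 0.0548] 131.4
78.0 top 49.7 [0.6272 0.0494] 135.8
78.0 side 301.9 [0.6261 0.0509] 127.1
t 30.02 pos [ 0.4316 -0.1095  0.1292] psi 138.3 F [-0.7 -0.4 -0.7] op 0.998 ff 0.0
.4335,-.1105,.0235,138.2 rot [0.  0.  0.1] shift [ -2.    0.5 105.7]
```

Scaled: 106 mm / 800 = 0.1325, -1.5 mm / 800 = -0.0019.

Call:
{"api": "send_rows", "payload": {"rows": "0 0 0 -0.0019 0.0013 0.0625 1;0 0 0 -0.0019 0.0013 0.1125 1;0 0 0 -0.0019 0.0013 0.1325 1;0 0 0 -0.0019 0.0013 0.1325 1;0 0 0 -0.0019 0.0013 0.1325 1"}}

```text
time: 30.65
eef_pos: [0.4339, -0.1108, 0.0244]
tcp_rot: [0.357, 0.934, -0.0, 0.002]
contact_force: [-1.0, -0.2, -0.0]
opening: 1.002
finger_force: 0.0
```

```bash
python3 go.py .4335,-.1105,.023,138.2
```

```text
t 30.65 pos [ 0.4339 -0.1108  0.0244] psi 138.2 F [-1.  -0.2 -0. ] op 1.002 ff 0.0
.4335,-.1105,.023,138.2 rot [0.  0.2 0. ] shift [ 0.5 -0.   1.4]
```

Scaled: 1.5 mm / 800 = 0.0019.

Call:
{"api": "send_rows", "payload": {"rows": "0 0 0 0 0 0.0019 1;0 0 0 0 0 0.0019 -1;0 0 0 0 0 0.0019 -1;0 0 0 0 0 0.0019 -1;0 0 0 0 0 0.0019 -1;0 0 0 0 0 0.0019 -1;0 0 0 0 0 0.0019 -1"}}

```text
time: 31.52
eef_pos: [0.4329, -0.1105, 0.0222]
tcp_rot: [0.357, 0.934, -0.0, 0.0]
contact_force: [-1.6, 0.2, 5.8]
opening: 0.692
finger_force: 33.0
```

Scaled: -120 mm / 800 = -0.15, -105 mm / 800 = -0.1313.

Call:
{"api": "send_rows", "payload": {"rows": "0 0 0 0 0 -0.0625 -1;0 0 0 0 0 -0.1313 -1;0 0 0 0 0 -0.15 -1;0 0 0 0 0 -0.15 -1"}}

```text
time: 32.02
eef_pos: [0.4326, -0.1104, 0.1417]
tcp_rot: [0.357, 0.934, -0.0, 0.001]
contact_force: [0.1, 1.0, -0.6]
opening: 0.688
finger_force: 33.3
```

```bash
python3 go.py .6135,.2025,.138,169.7
```

```text
t 32.02 pos [ 0.4326 -0.1104  0.1417] psi 138.2 F [ 0.1  1.  -0.6] op 0.688 ff 33.3
.6135,.2025,.138,169.7 rot [ -0.    0.1 -31.5] shift [ 73.8 353.8   3.7]
```

Scaled: 353 mm / 800 = 0.4413, 74 mm / 800 = 0.0925, -31.5 degrees / 180 = -0.175.

Call:
{"api": "send_rows", "payload": {"rows": "0 0 -0.175 0.0925 0.4413 0.0025 -1;0 0 -0.175 0.0925 0.4413 0.0025 -1;0 0 -0.175 0.0925 0.4413 0.0025 -1;0 0 -0.175 0.0925 0.4413 0.0025 -1;0 0 -0.175 0.0925 0.4413 0.0025 -1;0 0 -0.175 0.0925 0.4413 0.0025 -1;0 0 -0.175 0.0925 0.4413 0.0025 -1;0 0 -0.175 0.0925 0.4413 0.0025 -1"}}

```text
time: 33.02
eef_pos: [0.6107, 0.2017, 0.136]
tcp_rot: [0.09, 0.996, -0.001, -0.003]
contact_force: [0.0, 0.2, -1.5]
opening: 0.691
finger_force: 33.3
```

```bash
python3 go.py .6135,.2025,.0582,169.7
```

```text
t 33.02 pos [0.6107 0.2017 0.136 ] psi 169.7 F [ 0.   0.2 -1.5] op 0.691 ff 33.3
.6135,.2025,.0582,169.7 rot [-0.1 -0.3  0. ] shift [-3.   1.4 77.8]
```

Scaled: 73 mm / 800 = 0.0913, -1.5 mm / 800 = -0.0019.

Call:
{"api": "send_rows", "payload": {"rows": "0 0 0 -0.0019 0.0009 0.0438 -1;0 0 0 -0.0019 0.0009 0.065 -1;0 0 0 -0.0019 0.0009 0.075 -1;0 0 0 -0.0019 0.0009 0.0825 -1;0 0 0 -0.0019 0.0009 0.0875 -1;0 0 0 -0.0019 0.0009 0.0913 -1;0 0 0 -0.0019 0.0009 0.0913 -1"}}

```text
time: 33.9
eef_pos: [0.6142, 0.2027, 0.0666]
tcp_rot: [0.09, 0.996, 0.0, 0.0]
contact_force: [-0.3, 0.8, -0.7]
opening: 0.686
finger_force: 33.3
```

Scaled: 1 mm / 800 = 0.0013.

Call:
{"api": "send_rows", "payload": {"rows": "0 0 0 0 0 0.0013 -1;0 0 0 0 0 0.0013 -1"}}

```text
time: 34.15
eef_pos: [0.6143, 0.2027, 0.0655]
tcp_rot: [0.09, 0.996, 0.0, 0.0]
contact_force: [-0.3, 0.0, -1.7]
opening: 0.69
finger_force: 33.3
```

Scaled: 1 mm / 800 = 0.0013.

Call:
{"api": "send_rows", "payload": {"rows": "0 0 0 0 0 0.0013 -1;0 0 0 0 0 0.0013 -1"}}

```text
time: 34.4
eef_pos: [0.6141, 0.2026, 0.0643]
tcp_rot: [0.09, 0.996, -0.0, -0.0]
contact_force: [-0.6, 0.0, -1.6]
opening: 0.684
finger_force: 33.3
```

Scaled: 2 mm / 800 = 0.0025, 1 mm / 800 = 0.0013.

Call:
{"api": "send_rows", "payload": {"rows": "0 0 0 0 0 0.0013 -1;0 0 0 0 0 0.0025 -1;0 0 0 0 0 0.0025 -1"}}

```text
time: 34.78
eef_pos: [0.6141, 0.2026, 0.0622]
tcp_rot: [0.09, 0.996, -0.0, -0.0]
contact_force: [0.5, 0.2, -0.2]
opening: 0.685
finger_force: 33.3
```

Scaled: 2 mm / 800 = 0.0025, 1 mm / 800 = 0.0013.

Call:
{"api": "send_rows", "payload": {"rows": "0 0 0 0 0 0.0013 -1;0 0 0 0 0 0.0025 -1;0 0 0 0 0 0.0025 -1"}}

```text
time: 35.15
eef_pos: [0.6141, 0.2026, 0.0602]
tcp_rot: [0.09, 0.996, -0.0, -0.0]
contact_force: [0.7, 0.2, 0.6]
opening: 0.688
finger_force: 33.3
```

Call:
{"api": "send_rows", "payload": {"rows": "0 0 0 0 0 0.0013 -1;0 0 0 0 0 0.0013 -1"}}

```text
time: 35.4
eef_pos: [0.6141, 0.2026, 0.0593]
tcp_rot: [0.09, 0.996, 0.0, -0.0]
contact_force: [-0.3, -0.8, -0.9]
opening: 0.686
finger_force: 33.3
```

Well aligned; one more mm, then release and retreat out of the cameras' view.

Scaled: -140 mm / 800 = -0.175, -120 mm / 800 = -0.15.

Call:
{"api": "send_rows", "payload": {"rows": "0 0 0 0 0 0.0013 -1;0 0 0 0 0 0.0013 -1;0 0 0 0 0 0.0006 -0.2;0 0 0 0 0 0.0006 1;0 0 0 0 0 0.0006 1;0 0 0 0 0 -0.075 1;0 0 0 0 0 -0.15 1;0 0 0 0 0 -0.175 1"}}

```text
time: 36.4
eef_pos: [0.6166, 0.203, 0.2055]
tcp_rot: [0.09, 0.996, 0.001, 0.004]
contact_force: [-0.4, 0.0, 0.5]
opening: 0.998
finger_force: 0.0
```

```bash
python3 go.py .42,-.25,.23,140
```

```text
t 36.4 pos [0.6166 0.203  0.2055] psi 169.7 F [-0.4  0.   0.5] op 0.998 ff 0.0
.42,-.25,.23,140 rot [ 0.3  0.4 29.7] shift [ 112.1 -480.8  -27. ]
```

Scaled: -481 mm / 800 = -0.6013, 112 mm / 800 = 0.14, 30 degrees / 180 = 0.1667.

Call:
{"api": "send_rows", "payload": {"rows": "0 0 0.1667 0.14 -0.6013 -0.0338 1;0 0 0.1667 0.14 -0.6013 -0.0338 1;0 0 0.1667 0.14 -0.6013 -0.0338 1;0 0 0.1667 0.14 -0.6013 -0.0338 1;0 0 0.1667 0.14 -0.6013 -0.0338 1;0 0 0.1667 0.14 -0.6013 -0.0338 1;0 0 0.1667 0.14 -0.6013 -0.0338 1;0 0 0.1667 0.14 -0.6013 -0.0338 1"}}

```text
time: 37.4
eef_pos: [0.4163, -0.2521, 0.2259]
tcp_rot: [0.345, 0.939, 0.0, -0.0]
contact_force: [0.7, -0.8, 0.6]
opening: 0.995
finger_force: 0.0
```

```bash
python3 - <<'E'
from fit import *
p=ctrl.read_camera('side'); K=7; u0,v0=265,120
im=np.clip(p['color'][v0:v0+82,u0:u0+110].astype(float)*2,0,255).astype(np.uint8)[...,::-1]
im=cv2.resize(im,None,fx=K,fy=K,interpolation=cv2.INTER_CUBIC)
for n,x,y,yaw,h in (('loaf_tin',.6275,.05,135.8,72),('oval_tin',.6145,.2025,169.7,72)):
    k,a,b,_=S[n]; W=place(ring(k,a,b,h,0),(x,y,np.radians(yaw)))
    cv2.polylines(im,[np.int32([((q[0]-u0+.5)*K,(q[1]-v0+.5)*K) for q in (pix(p,w) for w in W)])],True,(0,255,0),1)
cv2.imwrite('pics/c2.png',im)
pt=ctrl.read_camera('top')
for n,h,x,y,yaw in (('oval_stack',72,.6145,.2025,169.7),('loaf_stack',72,.6275,.05,135.8),('round_large_stack',60,.622,-.0885,0),('round_small_stack',84,.626,-.251,0)):
    b=S[n];S[n]=(b[0],b[1],b[2],h); r=fit(n,[pt],(x,y,np.radians(yaw)),0,75,150); print(n,round(r[0],1),np.round(r[1][:2],4),round(np.degrees(r[1][2])%180,1))
for n in ('sugar_shaker','timer'): print(n,[np.round(world(pt,r['position']),3) for r in ctrl.look_for(pt,n)[:1]])
E
```

```text
oval_stack 27.2 [0.6143 0.2017] 168.0
loaf_stack 31.1 [0.6284 0.0497] 135.3
round_large_stack 12.9 [ 0.6229 -0.0891] 5.6
round_small_stack 23.1 [ 0.626 -0.251] 0.3
sugar_shaker [array([0.545, 0.324, 0.1  ])]
timer [array([0.323, 0.204, 0.049])]
```

View pics/c2.png

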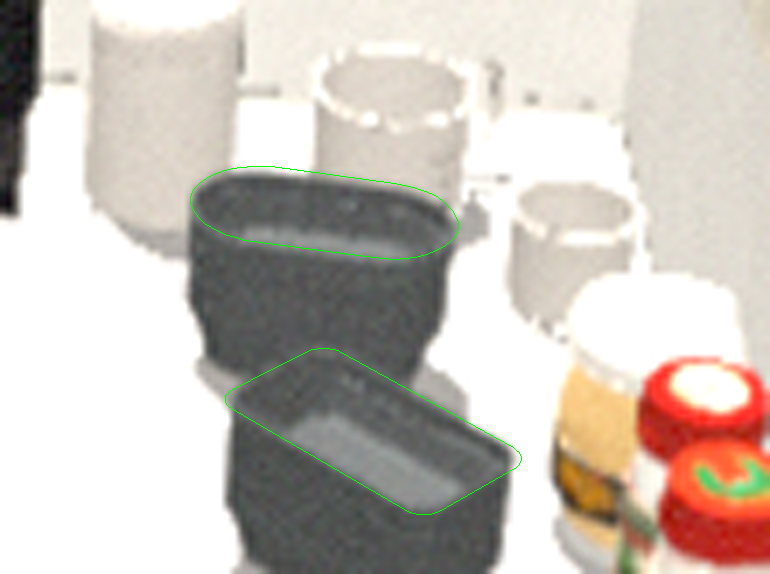

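```bash
python3 -c "
from plant import ctrl
print(ctrl.sign_off())"
```

```text
the job is handed in; nothing more can be done
None
```

I nested all four tins in their matching stacks and handed the job in at about 37 s of the 104 s allowed. The final pictures and outline fits agree with all four sitting home and level, with the stacks, shaker and timer within a few millimetres of where they started; the hand-in returned no verdict.

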